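# File an index plate in the lever arch file on the grossing bench

### The job

File the loose punched index plate in the lever arch file that lies open on the bench: lift the loop lever until the rings spring fully open, lower the plate over the two posts until it lies flat on the filed sheets, then press the lever fully home again and bear down on its stop with about 1 kg (10 N) for a moment so that the rings bite. The mechanism sits on weak rivets, so never push down on it with more than 1.8 kg (18 N), and leave the tray, jar and bottle where they are.

Things in the scene. Friction and masses are not known exactly. Their poses are not given: they have to be found in the camera images.
- file: Black lever arch file lying open, fixed. Origin: bench level, midway between its two posts; z up, +x from posts to lever bar, y along the post line. Board 4 mm thick, x -130 to +135 mm, y +-115; flat spine and cover on to x = +371. Filed sheets x -98 to +14, y +-85, top at 16 mm. The mechanism (posts, arches, lever, hinge) stands up to 4 mm above or below nominal, unmeasured.
- posts (a point): Midway between the nominal tops of the two upright steel posts, 62 mm above the bench (true height up to 4 mm off). Posts 8 mm in diameter, last 7 mm conical to 3 mm, standing at y = +-40 mm of the file.
- arches (a point): Nominal centre of the arches' hinge axis (along the file's y, 22 mm above the bench). Two 6 mm steel arches at y = +-40 mm rise from it to about 70 mm above the bench and, closed, reach 45 mm in -x onto the post tops; driven by the lever they swing up and away to +x.
- hinge (a point): Nominal centre of the lever's hinge axis, along the file's y: x = +30 mm, y = 0 of the file, 28 mm above the bench (true height up to 4 mm off, with the whole mechanism). The hinge is stiff: friction of about 3 N at the bar.
- bar_home (a point): Nominal centre of the lever's cross bar when home (fixed point, does not follow the lever): 85 mm in +x of the hinge, 8 mm above it, 36 mm above the bench. The true bar is up to 4 mm higher or lower and up to 6 mm nearer to or farther from the hinge. Bar 10 mm in diameter, 66 mm long along the file's y; 7 mm legs at y = +-28 mm. Free room between the legs and beyond the bar down to the board.
- lever (a joint): Angle of the steel U lever, rad: 0 home (solid stop, rings closed), 1.0 open (stop, arches turned 0.9); opening swings the bar up and back about the file's -y. An over-centre spring pushes it open above about 0.06, with up to 7 N at the bar: it springs open from about 0.25; closing takes up to about 10 N near 0.5, less near home. Friction may leave it standing anywhere in 0 to 0.2.
- mount (a joint): How far the mechanism (posts, arches, lever) sinks on its springy rivets under the net downward push on it, m, positive downward: about 0.05 mm per newton, 0 unloaded, so 10 N is 0.5 mm, less than the reading's noise. Squeezing the bar does not count, only pushing down.
- plate_c (a point): Centre of the loose white plastic index plate, 20 mm above its underside. Plate 110 (x) x 130 (y) x 4 mm, about 80 g, an upright grip rib at its middle: 36 mm along x, 10 mm thick in y, top 40 mm above the underside. Two holes 12 (x) by 14 mm (y) at x = +41, y = +-40 mm from the centre. Plate's axes, z up.
- seat (a point): Where plate_c lies when the plate is filed: 41 mm from the post line in the file's -x, 38 mm above the bench; the plate's axes then match the file's.
- tray: Clear tray 110 x 120 x 35 mm with yellow cassettes, origin at the middle of its underside. Bystander.
- jar: Specimen jar, 64 mm diameter, 85 mm tall, origin at the middle of its underside. Bystander.
- bottle: Amber bottle, 52 mm diameter, 120 mm tall, origin at the middle of its underside. Bystander.
Not all that is in view belongs to the job. Leave any brown look-alike of the part that bears plate_c alone.

How it is judged:
By the outcome, as a careful person would: the job done as asked, in the order asked, and still so for the second after the job is handed in, with the robot touching nothing.
It also fails if it takes over 72 s, if anything falls off the work surface, if the arm or the gripper's body presses on something with over 40 N, if the wrist force passes 120 N, or if a joint passes its speed limit or range.

### The arm

A 7-joint arm with a two-finger parallel gripper is mounted at the origin on the work surface. World frame = base frame: x ahead of the robot, y to its left, z up, the work surface at z = 0. Lengths are in m, angles in rad, forces in N, time in s.
With the tool pointing down it reaches from about 0.35 to 0.9 m from the base axis. Payload 19.9 kg.
Tool frame: the origin (TCP) lies midway between the tips of the shut fingers; the grasp point (between the pads) lies 19 mm behind it; z points along the fingers, y is the direction in which the jaws open and shut (so a half turn about z gives the same grasp; the last joint's range is limited). The gripper opens to 94 mm and grips with 3 to 60 N. Pads are 16 mm wide; open, the fingers measure 119 mm over their backs; the gripper's body (75 mm by 177 mm) begins 78 mm behind the grasp point.
Start: joints at [-1.192, 0.417, -0.01, 1.614, 0.005, 1.111, -0.053], TCP at [0.255, 0.57, 0.205] pointing down, gripper open.
Joint ranges: [-2.81, 2.81], [-0.39, 2.02], [-1.27, 1.25], [0.06, 2.57], [-1.19, 4.33], [0.19, 2], [-2.82, 2.82]. Speed limits (rad/s): [1.89, 1.89, 2.39, 2.39, 3.01, 3.01, 3.01].

### API

Orientations are given as a rotation vector (axis times angle).
In Python, from bench import arm, optics, search_frame gives the robot as it stands.
- The arm moves only by the tool apply_moves, never from a script. Its argument "series" is a list of rows, each an object with "xyz": the shift along the tool's x, y, z in mm, a list of three; "delta_rot": the turn, a rotation vector about the tool's x, y, z in degrees, a list of three; "jaw": the opening, from 0 (shut) to 1 (fully open). In form: [{"xyz": [tx, ty, tz], "delta_rot": [wx, wy, wz], "jaw": jaw}, ...]. A call has 1 to 12 rows; each row is the pose to reach, as a shift and turn from the pose commanded when the call began, along the tool's axes at that moment; what a row does not reach only later rows make up. A row lasts 1/8 s, in which the tool goes at most 62.5 mm and 10.7 degrees, less where a joint would pass 70% of its speed; a pose out of reach is approached as far as the arm can. A call with a gripper value outside its range is refused whole. The fingers move at their own pace and stop on an object; the grip force is fixed at half the most. Time passes only in rows, so rows that repeat a pose let the fingers close. It gives the time, the measured TCP pose, the force and the opening at its end, in the units of the state.
- arm.observe(): the state, without advancing time (a new reading comes with each control period).
- optics.snapshot(name): name is "scene" or "top" or "wrist"; returns a dict with "pixels" (384x512x3 uint8, red, green, blue), "mtx" (3x3 intrinsics, pixels), "rvec" (rotation vector, rad) and "tvec" (3), from world to camera coordinates, as OpenCV has them. Camera axes: x right, y down, z forward; pixel columns grow to the right and rows downward; lengths in m; the calibration is good to about 2 mm. A picture is of the moment at which its call begins. There is no depth.
- arm.finish_job(): hands the job in, once; it reports no verdict.
Trained networks look in the newest picture that a camera, given by its name, has taken for a name from the list of things; names that differ only in an ending like _2 or _b are one class to them, and where a whole thing is asked for, a point or a joint stands for the part that bears it (a point fixed in the world has none). Each returns a list of dicts, best first, with "score" (0 to 1); they miss things now and then, are a little off and sometimes report something else, mostly with a low value. They report only what shows in the picture. A call takes as long as a camera call. They do not tell look-alikes from the thing itself.
- search_frame(name, camera): "position" ([x, y, z] in m, in the coordinates of the camera as it stood for that picture, good to about 4 mm: the middle of the surface that is visible of it).
The state is a dict: "time_s": time; "q": joint angles; "joint_velocities": joint speeds; "joint_efforts": joint torques, N m; "ee_pos": TCP position; "orientation": TCP orientation; "force": force on the tool from outside, world axes, zero at the start; "ft_torque": the same for the moment, N m; "gripper_width": opening from 0.0 (shut) to 1.0 (fully open).
Only numpy, scipy, OpenCV 4.12 (cv2) and the standard library are available. Lean on these libraries where they do the work, as an engineer would, in place of code of your own. Each camera call takes 0.05 s, during which the arm holds its last target.

## Working session

There is one attempt and no reset: what is moved stays moved. The work goes in short steps, Python scripts to look and compute and a tool call to move; the robot and the scene stay as the last step left them, time stands still between calls to the robot, and variables do not carry over. Pictures are saved under pics/ and viewed, and the job is handed in when it is done.

Besides the shell and the picture viewer there is one more tool, called after "Call:" as a command line: name --argument value ..., lists and objects as JSON in quotes. apply_moves: Moves the arm, as the interface text tells. Its arguments: {"type":"object","properties":{"series":{"type":"array"}},"required":["series"]}

```bash
ls; mkdir -p pics
cat > h.py <<'E'
import numpy as np, cv2
from bench import arm, optics, search_frame
def snap(n,f):
    s=optics.snapshot(n); cv2.imwrite('pics/'+f,s['pixels'][:,:,::-1]); 
    np.savez('cal_'+f.replace('.png','')+'.npz',**s); return s
def c2w(s,p):
    R=cv2.Rodrigues(np.array(s['rvec'],float))[0]; return R.T@(np.array(p)-np.array(s['tvec']).ravel())
def proj(s,P):
    return cv2.projectPoints(np.array(P,float).reshape(-1,3),np.array(s['rvec'],float),np.array(s['tvec'],float),np.array(s['mtx'],float),None)[0].reshape(-1,2)
def ray(s,uv,z):
    R=cv2.Rodrigues(np.array(s['rvec'],float))[0]; c=-R.T@np.array(s['tvec']).ravel()
    d=R.T@np.linalg.inv(s['mtx'])@np.array([uv[0],uv[1],1.]); return c+d*(z-c[2])/d[2]
E
python3 - <<'E'
from h import *
np.set_printoptions(precision=4,suppress=True)
o=arm.observe(); print(o)
for c in ['scene','top']:
    s=snap(c,c+'0.png')
    print(c,'cam',c2w(s,[0,0,0]),s['mtx'].tolist())
    for n in ['file','posts','arches','hinge','lever','plate_c','tray','jar','bottle']:
        try:
            for r in search_frame(n,c)[:3]:
                w=c2w(s,r['position']); print(n,round(r['score'],2),w,proj(s,w)[0])
        except Exception as e: print(n,e)
E
```

```text
pics
{'time_s': 0.0, 'q': array([-1.1915,  0.418 , -0.0103,  1.6142,  0.0047,  1.1107, -0.053 ]), 'joint_velocities': array([ 0.0004, -0.0007, -0.0006, -0.0012, -0.0002,  0.0003,  0.0004]), 'joint_efforts': array([  0.0016, -85.1265,   0.6395, -42.6004,  -0.0488,   0.0185,
         0.0002]), 'ee_pos': array([0.2552, 0.5701, 0.2048]), 'orientation': array([-0.6561, -3.0722,  0.0019]), 'force': array([-0.1127,  0.0634,  0.2694]), 'ft_torque': array([-0.0219,  0.0293, -0.0089]), 'gripper_width': 0.9972555347700837}
scene cam [ 0.8832 -0.3696  0.8185] [[359.15367785176545, 0.0, 253.7369509829749], [0.0, 359.15367785176545, 189.3279973923489], [0.0, 0.0, 1.0]]
file 0.85 [0.6636 0.0153 0.0036] [287.6544 252.6616]
file 0.6 [0.4617 0.322  0.0035] [295.2082 149.3446]
posts 0.78 [0.6637 0.0134 0.0057] [287.2764 252.8036]
arches 0.91 [0.6671 0.0203 0.0031] [289.8928 252.2164]
hinge 0.59 [0.6661 0.0158 0.0008] [288.4696 253.6287]
plate_c 0.79 [0.3957 0.5184 0.0073] [313.5576 108.8488]
plate_c 0.76 [0.4632 0.3225 0.0011] [295.6277 149.9981]
plate_c 0.65 [0.2785 0.2714 0.003 ] [241.2499 132.1362]

[... 203 characters left out ...]
9626, 203.86744354746102], [0.0, 0.0, 1.0]]
file 0.95 [ 0.6169  0.0323 -0.0017] [271.0267 155.3114]
file 0.49 [0.552  0.0195 0.0069] [275.0275 175.5698]
posts 0.67 [0.6217 0.033  0.0023] [270.8296 153.5281]
arches 0.77 [0.6207 0.0339 0.0027] [270.5441 153.8331]
hinge 0.77 [0.6241 0.0303 0.0064] [271.7626 152.5286]
lever 0.62 [0.5856 0.021  0.0316] [274.9648 163.4355]
plate_c 0.8 [0.4535 0.3333 0.0011] [172.7274 206.1412]
plate_c 0.72 [0.6242 0.035  0.0051] [270.2382 152.5403]
plate_c 0.58 [0.2695 0.2856 0.0033] [186.5431 266.5581]
tray 0.59 [ 0.4053 -0.3242  0.0103] [386.9476 224.467 ]
jar 0.56 [0.5956 0.3778 0.0823] [154.3133 155.383 ]
bottle 0.54 [ 0.6033 -0.376   0.0767] [409.686 156.748]
```

View pics/scene0.png

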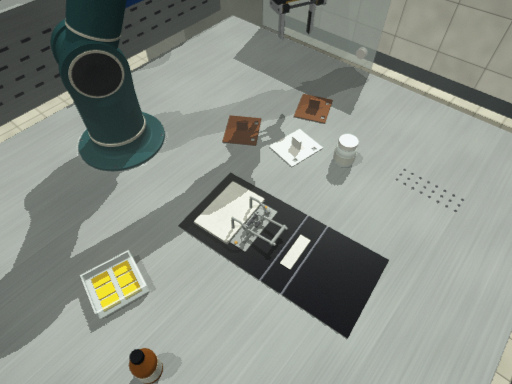

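View pics/top0.png

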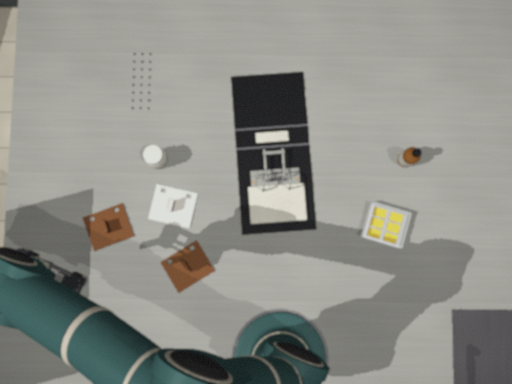

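Run:
```python
import cv2
a=cv2.imread('pics/top0.png')
cv2.imwrite('pics/top0_file.png',cv2.resize(a[90:240,200:360],None,fx=5,fy=4*1.0 if 0 else 4,interpolation=cv2.INTER_CUBIC)[:600,:800])
cv2.imwrite('pics/top0_pl.png',cv2.resize(a[160:300,130:280],None,fx=4,fy=4,interpolation=cv2.INTER_CUBIC))
b=cv2.imread('pics/scene0.png')
cv2.imwrite('pics/sc0_file.png',cv2.resize(b[180:330,170:370],None,fx=4,fy=4,interpolation=cv2.INTER_CUBIC))
```

```text
(no output)
```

View crops.

The white plate is at scene (296,148) / top (173,206). The brown look-alikes are at scene (242,130) and (313,108), and at top (187,266) and (108,227). The white one fits "white plastic"; I'll confirm it in a crop.

View pics/top0_pl.png

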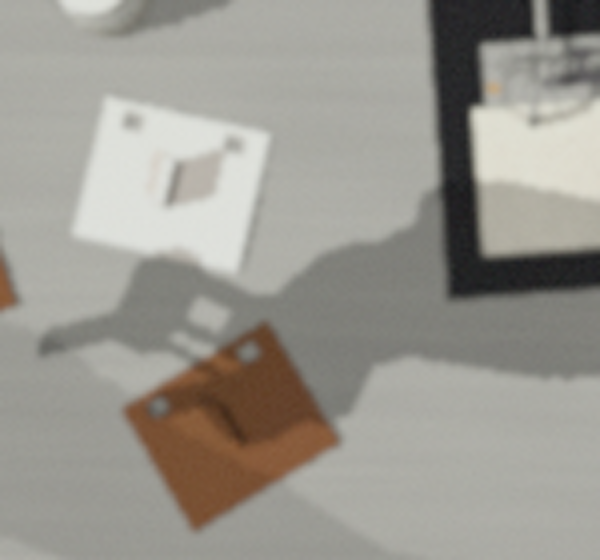

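View pics/top0_file.png

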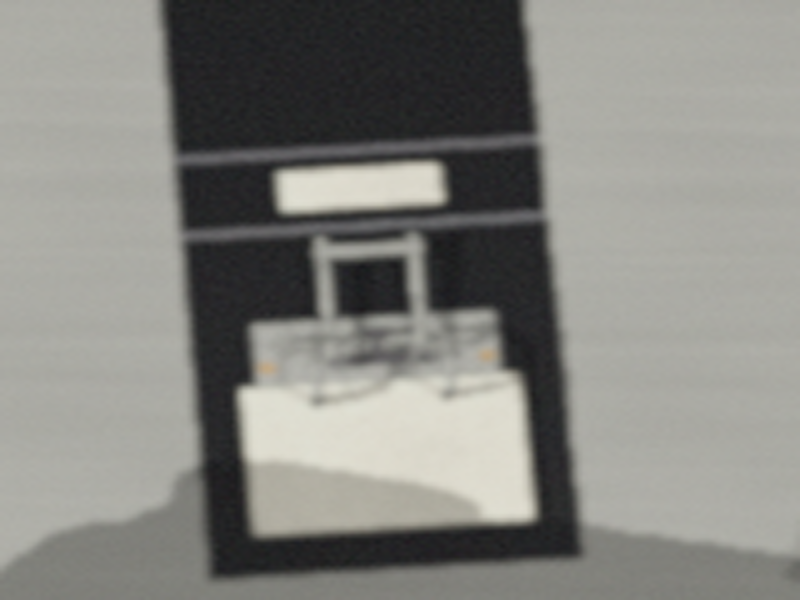

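View pics/sc0_file.png

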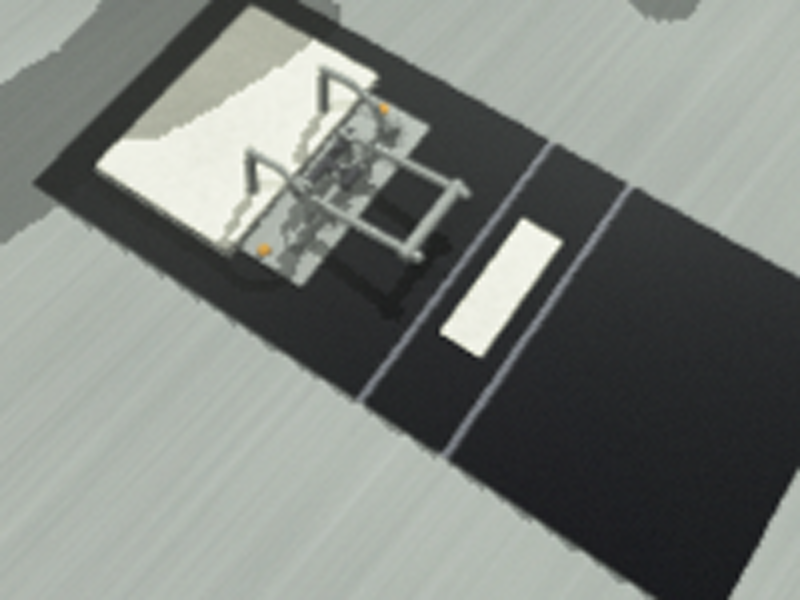

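```bash
cat > fit.py <<'E'
from h import *
np.set_printoptions(precision=4,suppress=True)
def quad(s,mask,z,pt):
    mask=cv2.morphologyEx(mask.astype(np.uint8),cv2.MORPH_CLOSE,np.ones((3,3)))
    n,l,st,ce=cv2.connectedComponentsWithStats(mask)
    best=l[int(pt[1]),int(pt[0])]
    m=(l==best).astype(np.uint8)
    c=max(cv2.findContours(m,cv2.RETR_EXTERNAL,cv2.CHAIN_APPROX_NONE)[0],key=cv2.contourArea)
    W=np.array([ray(s,p,z)[:2] for p in c.reshape(-1,2).astype(float)],np.float32)
    return W,c
if __name__=='__main__':
  for cam,pf,pp in [('top',(270,95),(165,205)),('scene',(330,290),(285,150))]:
    s=dict(np.load(f'cal_{cam}0.npz')); im=s['pixels'].astype(int)
    W,c=quad(s,im.max(2)<75,.004,pf); r=cv2.minAreaRect(W*1000); print(cam,'file',r); print(cv2.boxPoints(r))
    W,c=quad(s,(im.min(2)>185),.004,pp); r=cv2.minAreaRect(W*1000); print('plate',r); print(cv2.boxPoints(r))
E
python3 fit.py
```

```text
top file ((626.972412109375, 27.48309326171875), (495.01068115234375, 226.59483337402344), 4.890219211578369)
[[ 370.7098  119.2691]
 [ 390.0263 -106.501 ]
 [ 883.235   -64.3029]
 [ 863.9185  161.4671]]
plate ((454.89666748046875, 334.548583984375), (132.068603515625, 112.38752746582031), 78.19548797607422)
[[386.3825 281.4066]
 [496.3932 258.4151]
 [523.4109 387.6906]
 [413.4002 410.6821]]
scene file ((628.728271484375, 25.65289306640625), (498.729736328125, 229.81700134277344), 4.995901107788086)
[[ 370.304   118.409 ]
 [ 390.3175 -110.5349]
 [ 887.1526  -67.1033]
 [ 867.139   161.8407]]
plate ((454.4700927734375, 334.74029541015625), (133.49114990234375, 112.85697174072266), 78.3345947265625)
[[385.7114 280.783 ]
 [496.2374 257.9637]
 [523.2288 388.6976]
 [412.7028 411.5168]]
```

The crop confirms it: a white plate with a grip rib and two holes at the +x edge. File yaw is about 4.9° with its origin near (508,16) mm; plate yaw is about -11.7° at (454.7,334.6). I'll go to the lever bar first.

```bash
cat >> h.py <<'E'
from scipy.spatial.transform import Rotation as Ro
FO=np.array([507.8,16.2,0]);FY=4.93
def f2w(p): 
    return FO+Ro.from_euler('z',FY,degrees=True).apply(p)
def w2f(p):
    return Ro.from_euler('z',-FY,degrees=True).apply(np.array(p)-FO)
def down(jaw): # jaw axis world yaw deg
    j=np.radians(jaw); y=np.array([np.cos(j),np.sin(j),0]); z=np.array([0,0,-1.]); x=np.cross(y,z)
    return Ro.from_matrix(np.c_[x,y,z])
def go(p_mm,jaw,base=None):
    if base is None:
        o=arm.observe(); base=(o['ee_pos']*1000,Ro.from_rotvec(o['orientation']))
    b,R=base
    d=R.inv().apply(np.array(p_mm)-b)
    c=[(R.inv()*down(jaw+k)).as_rotvec(degrees=True) for k in(0,180)]
    c=min(c,key=np.linalg.norm)
    return np.round(d,1),np.round(c,2)
def st():
    o=arm.observe();R=Ro.from_rotvec(o['orientation']).as_matrix()
    print('t',round(o['time_s'],2),'p',np.round(o['ee_pos']*1000,1),'file',np.round(w2f(o['ee_pos']*1000),1),'jawyaw',round(np.degrees(np.arctan2(R[1,1],R[0,1])),2),'tilt',np.round(R[:2,2]*57.3,2),'F',np.round(o['force'],1),'w',round(o['gripper_width'],3),'q7',np.round(o['q'],2))
E
python3 - <<'E'
from h import *
st(); p=f2w([95,0,160]);print(p,go(p,FY))
E
```

```text
t 1.0 p [255.3 570.5 205.4] file [-204.   573.9  205.4] jawyaw 65.89 tilt [-0. -0.] F [ 0.4  0.9 -0.3] w 1.0 q7 [-1.19  0.42 -0.01  1.61  0.    1.11 -0.05]
[602.44854136  24.36416668 160.        ] (array([-540. , -356.7,   45.4]), array([-0.  ,  0.  , 60.96]))
```

Call:
apply_moves --series '[{"xyz":[-54,-36,4],"delta_rot":[0,0,6],"jaw":0.5},{"xyz":[-540,-356.7,45.4],"delta_rot":[0,0,61],"jaw":0.5},{"xyz":[-540,-356.7,45.4],"delta_rot":[0,0,61],"jaw":0.5},{"xyz":[-540,-356.7,45.4],"delta_rot":[0,0,61],"jaw":0.5},{"xyz":[-540,-356.7,45.4],"delta_rot":[0,0,61],"jaw":0.5},{"xyz":[-540,-356.7,45.4],"delta_rot":[0,0,61],"jaw":0.5},{"xyz":[-540,-356.7,45.4],"delta_rot":[0,0,61],"jaw":0.5},{"xyz":[-540,-356.7,45.4],"delta_rot":[0,0,61],"jaw":0.5},{"xyz":[-540,-356.7,45.4],"delta_rot":[0,0,61],"jaw":0.5},{"xyz":[-540,-356.7,45.4],"delta_rot":[0,0,61],"jaw":0.5},{"xyz":[-540,-356.7,45.4],"delta_rot":[0,0,61],"jaw":0.5},{"xyz":[-540,-356.7,45.4],"delta_rot":[0,0,61],"jaw":0.5}]'

```text
time_s: 2.5
ee_pos: [0.6029, 0.0223, 0.1598]
orientation: [2.128, 2.311, -0.001]
force: [-0.6, 0.4, 1.2]
gripper_width: 0.501
```

Run:
```python
from h import *
st(); s=snap('wrist','w1.png'); t=snap('top','top1.png')
c=snap('scene','sc1.png')
cv2.imwrite('pics/sc1c.png',cv2.resize(c['pixels'][150:340,160:380,::-1],None,fx=3.4,fy=3.1,interpolation=cv2.INTER_CUBIC))
print(c2w(s,[0,0,0]))
```

```text
t 2.5 p [602.9  22.3 159.8] file [ 95.3  -2.1 159.8] jawyaw 4.72 tilt [-0.01 -0.05] F [-0.6  0.4  1.2] w 0.501 q7 [-0.41  0.45  0.42  1.73 -0.21  1.01  0.17]
[0.59755072 0.08977764 0.33881683]
```

View pics/w1.png

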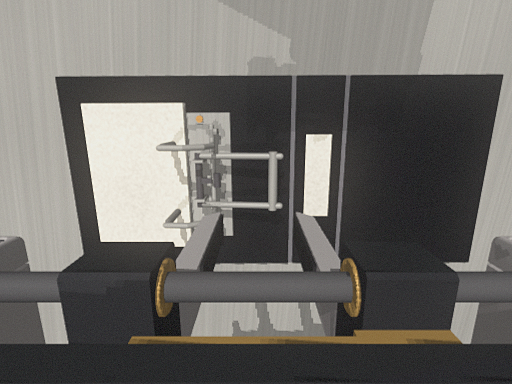

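View pics/sc1c.png

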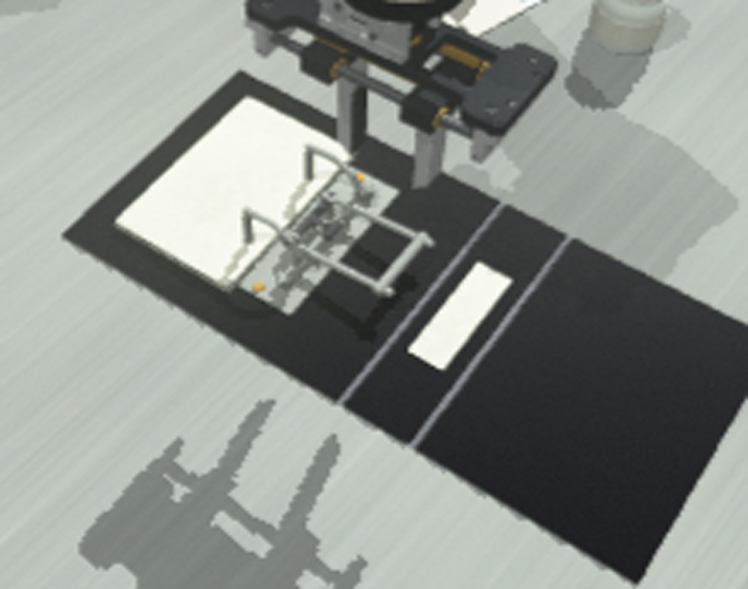

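```bash
cat > tri.py <<'E'
from h import *
from fit import quad
def tri(obs):
    A=[];b=[]
    for s,uv in obs:
        R=cv2.Rodrigues(np.array(s['rvec'],float))[0]; c=-R.T@np.array(s['tvec']).ravel()
        d=R.T@np.linalg.inv(s['mtx'])@np.array([uv[0],uv[1],1.]); d/=np.linalg.norm(d)
        P=np.eye(3)-np.outer(d,d);A.append(P);b.append(P@c)
    x=np.linalg.solve(sum(A),sum(b)); return x*1000,[np.round(proj(s,x/1000 if 0 else x)[0]-uv,1) for s,uv in obs]
E
python3 - <<'E'
from tri import *
w=dict(np.load('cal_w1.npz'));c=dict(np.load('cal_sc1.npz'));t=dict(np.load('cal_top1.npz'))
x,r=tri([(w,(273,180.5)),(c,(280,235.5))]);print('bar',w2f(x),r)
W,_=quad(w,w['pixels'].max(2)<60,.004,(400,110));
print(cv2.minAreaRect(W*1000))
# bar z hypotheses
for z in(.032,.036,.040): print(w2f(ray(w,(273,180.5),z)*1000),w2f(ray(c,(280,235.5),z)*1000))
# predictions of file pts in wrist
P=[f2w(p)/1000 for p in [[-130,115,4],[371,115,4],[-98,85,16],[14,85,16],[0,40,62],[0,-40,62],[115,28,36],[115,-28,36]]]
print(proj(w,P));print(proj(c,P))
a=w['pixels'][60:260,50:350,::-1]
cv2.imwrite('pics/w1c.png',cv2.resize(a,None,fx=2.66,fy=2.66,interpolation=cv2.INTER_CUBIC))
E
```

```text
bar [115.5532   3.0692  26.7925] [array([ 2.7, -1.2]), array([-1.3, -0.2])]
((804.6983642578125, -10.54864501953125), (189.7469024658203, 339.84857177734375), 6.0958333015441895)
[112.2689   2.7446  32.    ] [120.0583   1.6041  32.    ]
[112.0535   3.564   36.    ] [121.1812  -0.5234  36.    ]
[111.838    4.3833  40.    ] [122.3042  -2.6508  40.    ]
[[ 55.6219  77.8002]
 [504.7798  75.7853]
 [ 81.7451 105.0445]
 [183.505  104.6029]
 [160.1358 149.7663]
 [166.6629 226.7955]
 [275.9291 158.2543]
 [275.3821 208.0215]]
[[229.9817 171.8261]
 [388.6733 259.5955]
 [232.121  180.328 ]
 [263.9789 198.244 ]
 [250.2525 196.5182]
 [231.7001 217.175 ]
 [284.0306 226.4239]
 [271.8867 242.0687]]
```

View pics/w1c.png

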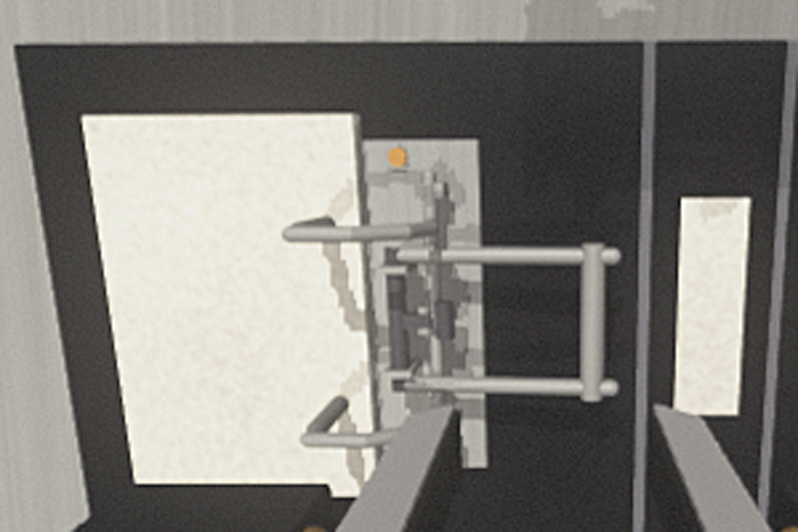

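Run:
```python
from h import *
st()
for z in (60,19): print(go(f2w([113,0.5,z]),FY))
```

```text
t 2.65 p [602.1  25.5 160.1] file [ 94.8   1.2 160.1] jawyaw 4.96 tilt [-0.01  0.03] F [-0.1  1.2  0.4] w 0.5 q7 [-0.41  0.45  0.42  1.73 -0.21  1.01  0.17]
(array([ -0.7,  18.3, 100.1]), array([-0.01, -0.03,  0.03]))
(array([ -0.7,  18.3, 141.1]), array([-0.01, -0.03,  0.03]))
```

Call:
apply_moves --series '[{"xyz":[-0.7,18,50],"delta_rot":[0,0,0],"jaw":0.5},{"xyz":[-0.7,18,95],"delta_rot":[0,0,0],"jaw":0.5},{"xyz":[-0.7,18,120],"delta_rot":[0,0,0],"jaw":0.5},{"xyz":[-0.7,18,135],"delta_rot":[0,0,0],"jaw":0.5},{"xyz":[-0.7,18,141],"delta_rot":[0,0,0],"jaw":0.5},{"xyz":[-0.7,18,141],"delta_rot":[0,0,0],"jaw":0.5},{"xyz":[-0.7,18,141],"delta_rot":[0,0,0],"jaw":0.5}]'

```text
time_s: 3.52
ee_pos: [0.621, 0.0252, 0.02]
orientation: [2.124, 2.314, 0.002]
force: [0.3, -1.5, 0.4]
gripper_width: 0.5
```

Run:
```python
from h import *
st(); s=snap('wrist','w2.png')
st()
```

```text
t 3.52 p [621.   25.2  20. ] file [113.6  -0.8  20. ] jawyaw 4.9 tilt [0.08 0.01] F [ 0.3 -1.5  0.4] w 0.5 q7 [-0.35  0.66  0.35  1.76 -0.31  0.78  0.24]
t 3.58 p [621.   25.2  20. ] file [113.5  -0.7  20. ] jawyaw 4.89 tilt [0.07 0.01] F [-0.7  0.   0.1] w 0.5 q7 [-0.35  0.66  0.35  1.76 -0.31  0.78  0.24]
```

View pics/w2.png

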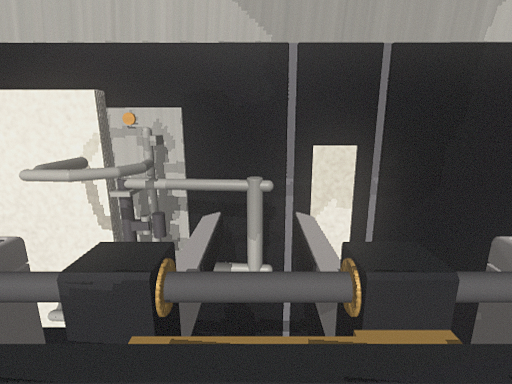

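The bar (u≈255) lies centred between the fingers (u≈215 and 300). Closing.

Call:
apply_moves --series '[{"xyz":[0,0,0],"delta_rot":[0,0,0],"jaw":0.0},{"xyz":[0,0,0],"delta_rot":[0,0,0],"jaw":0.0},{"xyz":[0,0,0],"delta_rot":[0,0,0],"jaw":0.0},{"xyz":[0,0,0],"delta_rot":[0,0,0],"jaw":0.0}]'

```text
time_s: 4.08
ee_pos: [0.6198, 0.0251, 0.0189]
orientation: [-2.124, -2.313, 0.002]
force: [-17.0, -1.4, -1.9]
gripper_width: 0.115
```

Run:
```python
from h import *
st(); s=snap('wrist','w3.png')
R0=85.0
for h in [(30,28)]:
  print()
x0,z0=113-30,8
r=np.hypot(x0,z0);a=np.arctan2(z0,x0)
for th in np.arange(0,1.05,.1): print(round(th,1),np.round([r*np.cos(a+th)-x0,r*np.sin(a+th)-z0],1))
```

```text
t 4.08 p [619.8  25.1  18.9] file [112.3  -0.8  18.9] jawyaw 4.89 tilt [-0.09 -0.01] F [-17.   -1.4  -1.9] w 0.115 q7 [-0.35  0.66  0.35  1.76 -0.31  0.78  0.24]

0.0 [ 0. -0.]
0.1 [-1.2  8.2]
0.2 [-3.2 16.3]
0.3 [-6.1 24.2]
0.4 [-9.7 31.7]
0.5 [-14.   38.8]
0.6 [-19.   45.5]
0.7 [-24.7  51.6]
0.8 [-30.9  57.1]
0.9 [-37.7  62. ]
1.0 [-44.9  66.2]
```

Call:
apply_moves --series '[{"xyz":[0,-1.2,0],"delta_rot":[0,0,0],"jaw":0.0},{"xyz":[0,-1.7,-4],"delta_rot":[0,0,0],"jaw":0.0},{"xyz":[0,-2.4,-8.2],"delta_rot":[0,0,0],"jaw":0.0},{"xyz":[0,-3.3,-12.3],"delta_rot":[0,0,0],"jaw":0.0},{"xyz":[0,-4.4,-16.3],"delta_rot":[0,0,0],"jaw":0.0},{"xyz":[0,-5.8,-20.3],"delta_rot":[0,0,0],"jaw":0.0},{"xyz":[0,-7.3,-24.2],"delta_rot":[0,0,0],"jaw":0.0},{"xyz":[0,-7.3,-24.2],"delta_rot":[0,0,0],"jaw":0.0}]'

```text
time_s: 5.12
ee_pos: [0.6133, 0.0245, 0.0438]
orientation: [2.124, 2.314, 0.001]
force: [-3.1, -0.8, 0.6]
gripper_width: 0.098
```

Run:
```python
from h import *
st(); s=snap('wrist','w4.png')
```

```text
t 5.12 p [613.3  24.5  43.8] file [105.8  -0.8  43.8] jawyaw 4.89 tilt [0.03 0.  ] F [-3.1 -0.8  0.6] w 0.098 q7 [-0.36  0.62  0.37  1.77 -0.29  0.81  0.23]
```

View pics/w4.png

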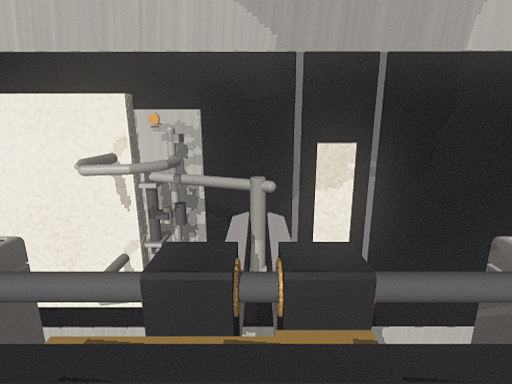

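Call:
apply_moves --series '[{"xyz":[0,-3.6,-7.5],"delta_rot":[0,0,0],"jaw":0.0},{"xyz":[0,-7.9,-14.6],"delta_rot":[0,0,0],"jaw":0.0},{"xyz":[0,-12.9,-21.3],"delta_rot":[0,0,0],"jaw":0.0},{"xyz":[0,-18.6,-27.4],"delta_rot":[0,0,0],"jaw":0.0},{"xyz":[0,-24.8,-32.9],"delta_rot":[0,0,0],"jaw":0.0},{"xyz":[0,-31.6,-37.8],"delta_rot":[0,0,0],"jaw":0.0},{"xyz":[0,-36.7,-41],"delta_rot":[0,0,0],"jaw":0.0},{"xyz":[0,-36.7,-41],"delta_rot":[0,0,0],"jaw":0.0}]'

```text
time_s: 6.18
ee_pos: [0.5762, 0.0214, 0.0846]
orientation: [-2.125, -2.314, 0.0]
force: [-0.3, -0.4, 5.3]
gripper_width: 0.099
```

Run:
```python
from h import *
st(); s=snap('wrist','w5.png');c=snap('scene','sc5.png')
cv2.imwrite('pics/sc5c.png',cv2.resize(c['pixels'][150:340,160:380,::-1],None,fx=3,fy=3,interpolation=cv2.INTER_CUBIC))
```

```text
t 6.17 p [576.2  21.4  84.6] file [68.6 -0.7 84.6] jawyaw 4.89 tilt [-0.01  0.01] F [-0.3 -0.4  5.3] w 0.099 q7 [-0.4   0.5   0.4   1.85 -0.25  0.84  0.21]
```

View pics/w5.png

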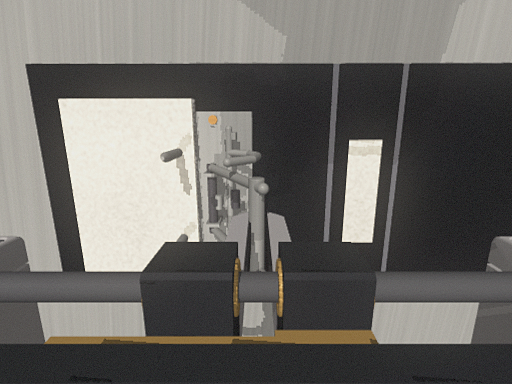

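View pics/sc5c.png

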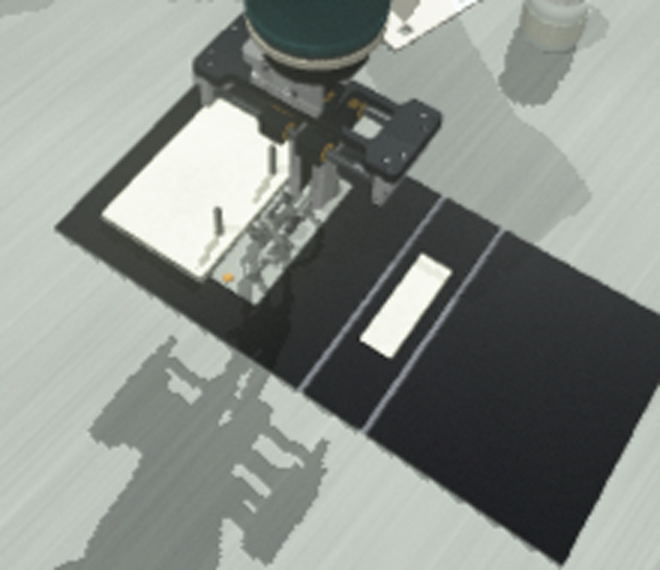

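Rings are open and the posts are free. Release and rise.

Call:
apply_moves --series '[{"xyz":[0,0,0],"delta_rot":[0,0,0],"jaw":0.4},{"xyz":[0,0,0],"delta_rot":[0,0,0],"jaw":0.4},{"xyz":[0,0,0],"delta_rot":[0,0,0],"jaw":0.4},{"xyz":[0,0,-30],"delta_rot":[0,0,0],"jaw":0.4},{"xyz":[0,0,-80],"delta_rot":[0,0,0],"jaw":0.4},{"xyz":[0,0,-120],"delta_rot":[0,0,0],"jaw":0.6},{"xyz":[0,0,-120],"delta_rot":[0,0,0],"jaw":0.6}]'

```text
time_s: 7.15
ee_pos: [0.578, 0.0214, 0.207]
orientation: [2.123, 2.312, 0.006]
force: [-0.1, 0.2, -0.4]
gripper_width: 0.573
```

Run:
```python
from h import *
st(); s=snap('wrist','w6.png')
print(go([454.7,334.6,150],78.3))
```

```text
t 7.15 p [578.   21.4 207. ] file [ 70.4  -0.8 207. ] jawyaw 4.89 tilt [0.26 0.05] F [-0.1  0.2 -0.4] w 0.573 q7 [-0.45  0.35  0.45  1.75 -0.17  1.07  0.15]
(array([322.4, -95.3,  55. ]), array([ 1.00e-01,  5.00e-02, -7.34e+01]))
```

View pics/w6.png

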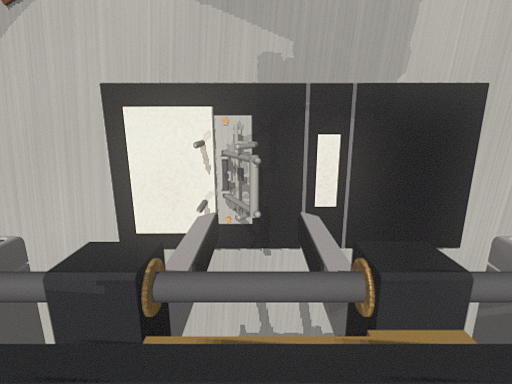

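Run:
```python
from h import *
o=arm.observe();R=Ro.from_rotvec(o['orientation'])
print((R.inv()*down(78.3-180)).as_rotvec(degrees=True), R.inv().apply(np.array([454.7,334.6,150])-o['ee_pos']*1000))
```

```text
[ 5.73967150e-02 -1.10885440e-01  1.06601362e+02] [322.36533581 -95.27364302  54.98060935]
```

Call:
apply_moves --series '[{"xyz":[54,-16,0],"delta_rot":[0,0,10.6],"jaw":0.6},{"xyz":[108,-32,10],"delta_rot":[0,0,21.2],"jaw":0.6},{"xyz":[160,-47,20],"delta_rot":[0,0,31.8],"jaw":0.6},{"xyz":[210,-62,30],"delta_rot":[0,0,42.4],"jaw":0.6},{"xyz":[260,-77,40],"delta_rot":[0,0,53],"jaw":0.6},{"xyz":[290,-90,50],"delta_rot":[0,0,63.6],"jaw":0.6},{"xyz":[322.4,-95.3,55],"delta_rot":[0,0,74.2],"jaw":0.6},{"xyz":[322.4,-95.3,55],"delta_rot":[0,0,84.8],"jaw":0.6},{"xyz":[322.4,-95.3,55],"delta_rot":[0,0,95.4],"jaw":0.6},{"xyz":[322.4,-95.3,55],"delta_rot":[0,0,106.6],"jaw":0.6},{"xyz":[322.4,-95.3,55],"delta_rot":[0,0,106.6],"jaw":0.6},{"xyz":[322.4,-95.3,55],"delta_rot":[0,0,106.6],"jaw":0.6}]'

```text
time_s: 8.7
ee_pos: [0.4537, 0.3341, 0.1481]
orientation: [3.124, -0.319, -0.001]
force: [-0.6, -0.3, 0.0]
gripper_width: 0.602
```

Run:
```python
from h import *
s=snap('wrist','w7.png');st()
P=Ro.from_euler('z',-11.7,degrees=True).apply(np.array([[41,40,4],[41,-40,4],[-55,65,4],[55,65,4],[55,-65,4],[-18,0,40],[18,0,40]]))+[454.7,334.6,0]
print(proj(s,P/1000))
```

```text
t 8.75 p [453.8 334.1 148.3] file [-26.5 321.4 148.3] jawyaw -101.62 tilt [-0.05 -0.08] F [-0.2 -0.4 -0.4] w 0.599 q7 [-1.22  0.44  0.68  1.84 -0.33  0.97 -2.17]
[[222.11819067 145.43642908]
 [292.44595148 145.42161715]
 [203.91817634 225.0585629 ]
 [199.53177688 132.88574681]
 [314.99710568 132.86963795]
 [257.31679564 204.19664034]
 [257.30146519 170.70210943]]
```

View pics/w7.png

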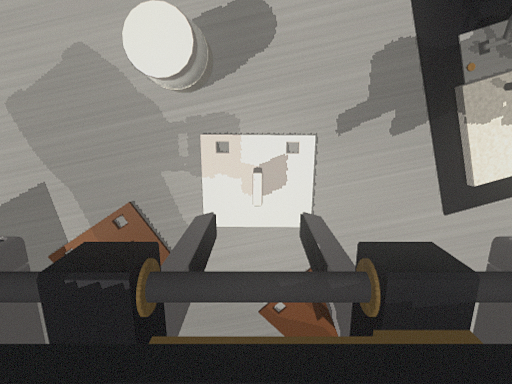

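Run:
```python
from h import *
st()
c=np.array([454.7,334.6,9])+Ro.from_euler('z',-11.7,degrees=True).apply([-0.8,0,0])
print(go(c,-101.7))
```

```text
t 8.75 p [453.8 334.1 148.3] file [-26.5 321.4 148.3] jawyaw -101.62 tilt [-0.05 -0.08] F [-0.2 -0.4 -0.4] w 0.599 q7 [-1.22  0.44  0.68  1.84 -0.33  0.97 -2.17]
(array([ 1.000e-01, -9.000e-01,  1.393e+02]), array([0.09, 0.03, 0.08]))
```

Call:
apply_moves --series '[{"xyz":[0,-0.5,45],"delta_rot":[0,0,0],"jaw":0.5},{"xyz":[0,-0.7,90],"delta_rot":[0,0,0],"jaw":0.5},{"xyz":[0,-0.9,115],"delta_rot":[0,0,0],"jaw":0.5},{"xyz":[0,-0.9,130],"delta_rot":[0,0,0],"jaw":0.5},{"xyz":[0,-0.9,138],"delta_rot":[0,0,0],"jaw":0.5},{"xyz":[0,-0.9,138],"delta_rot":[0,0,0],"jaw":0.5},{"xyz":[0,-0.9,138],"delta_rot":[0,0,0],"jaw":0.5}]'

```text
time_s: 9.62
ee_pos: [0.4548, 0.3357, 0.012]
orientation: [-3.124, 0.32, -0.001]
force: [1.0, -0.2, -0.9]
gripper_width: 0.497
```

Run:
```python
from h import *
s=snap('wrist','w8.png');st()
```

```text
t 9.68 p [454.7 335.7  12. ] file [-25.4 322.9  12. ] jawyaw -101.7 tilt [0.05 0.05] F [-0.2 -0.9 -0.1] w 0.497 q7 [-1.12  0.64  0.56  1.91 -0.49  0.73 -2.05]
```

View pics/w8.png

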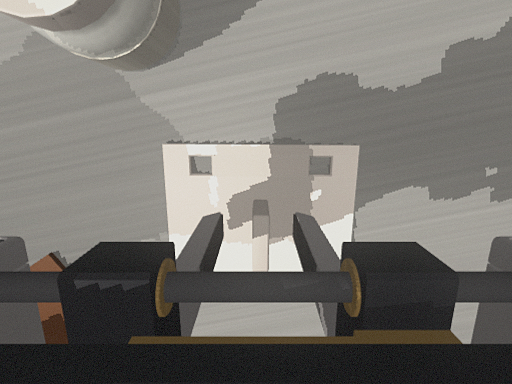

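Rib at u≈261 sits between the fingers (≈218 and 300). Gripping.

Call:
apply_moves --series '[{"xyz":[0,0.8,2],"delta_rot":[0,0,0],"jaw":0.5},{"xyz":[0,0.8,2],"delta_rot":[0,0,0],"jaw":0.0},{"xyz":[0,0.8,2],"delta_rot":[0,0,0],"jaw":0.0},{"xyz":[0,0.8,2],"delta_rot":[0,0,0],"jaw":0.0},{"xyz":[0,0.8,2],"delta_rot":[0,0,0],"jaw":0.0}]'

```text
time_s: 10.3
ee_pos: [0.4542, 0.3346, 0.0093]
orientation: [3.125, -0.32, 0.0]
force: [-0.1, 0.0, 0.2]
gripper_width: 0.11
```

Run:
```python
from h import *
s=snap('wrist','w9.png');st()
cv2.imwrite('pics/w9c.png',cv2.resize(s['pixels'][130:300,140:380,::-1],None,fx=3.3,fy=3.3,interpolation=cv2.INTER_CUBIC))
```

```text
t 10.35 p [454.2 334.6   9.3] file [-26.  321.8   9.3] jawyaw -101.71 tilt [-0.   -0.01] F [-0.  -0.4 -0.3] w 0.106 q7 [-1.11  0.64  0.55  1.91 -0.5   0.72 -2.05]
```

View pics/w9c.png

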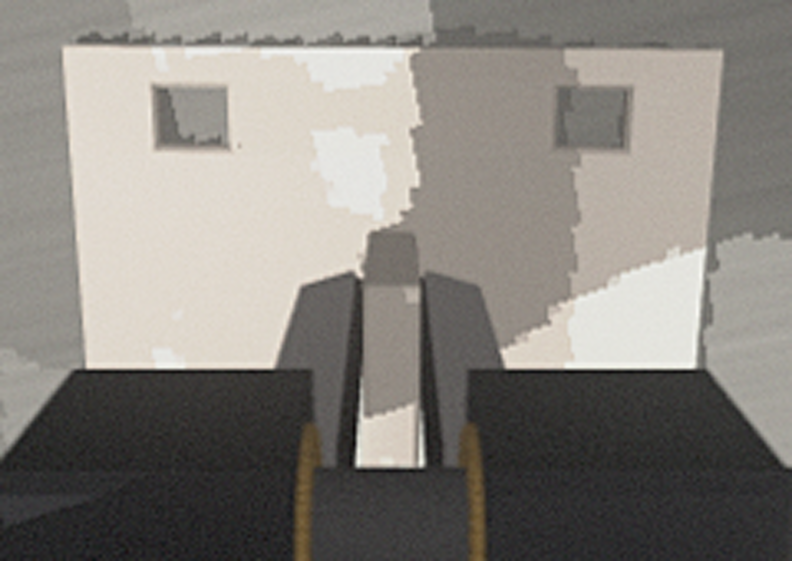

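Run:
```python
from h import *
s=dict(np.load('cal_w9.npz'));o=arm.observe();R=Ro.from_rotvec(o['orientation'])
for uv,z in [((197.9,165.8),.004),((319.4,165.8),.004),((160,144.2),.004),((358.8,144.8),.004)]:
    print(R.inv().apply(ray(s,uv,z)*1000-o['ee_pos']*1000))
print(go([454.2,334.6,110],-101.7))
```

```text
[ 39.59752784 -39.90727799   5.25084677]
[39.56276544 40.29405295  5.25819294]
[ 53.71929493 -63.77570016   5.24888143]
[53.27654177 65.15434795  5.26068494]
(array([  -0. ,   -0. , -100.7]), array([ 0.01, -0.  , -0.01]))
```

Run:
```python
from h import *
st();p=f2w([-70,0,125]);o=arm.observe();R=Ro.from_rotvec(o['orientation'])
print(R.inv().apply(p-o['ee_pos']*1000),(R.inv()*down(FY-90)).as_rotvec(degrees=True))
```

```text
t 10.35 p [454.2 334.6   9.3] file [-26.  321.8   9.3] jawyaw -101.71 tilt [-0.   -0.01] F [-0.  -0.4 -0.3] w 0.106 q7 [-1.11  0.64  0.55  1.91 -0.5   0.72 -2.05]
[  50.01191187  320.91685962 -115.71593796] [ 5.34181198e-03 -1.28609123e-04 -1.66397985e+01]
```

Call:
apply_moves --series '[{"xyz":[0,0,-15],"delta_rot":[0,0,0],"jaw":0.0},{"xyz":[0,0,-60],"delta_rot":[0,0,0],"jaw":0.0},{"xyz":[0,0,-115],"delta_rot":[0,0,0],"jaw":0.0},{"xyz":[8,40,-115.7],"delta_rot":[0,0,-4],"jaw":0.0},{"xyz":[16,90,-115.7],"delta_rot":[0,0,-8],"jaw":0.0},{"xyz":[24,145,-115.7],"delta_rot":[0,0,-12],"jaw":0.0},{"xyz":[32,200,-115.7],"delta_rot":[0,0,-16.6],"jaw":0.0},{"xyz":[40,250,-115.7],"delta_rot":[0,0,-16.6],"jaw":0.0},{"xyz":[48,295,-115.7],"delta_rot":[0,0,-16.6],"jaw":0.0},{"xyz":[50,321,-115.7],"delta_rot":[0,0,-16.6],"jaw":0.0},{"xyz":[50,321,-115.7],"delta_rot":[0,0,-16.6],"jaw":0.0},{"xyz":[50,321,-115.7],"delta_rot":[0,0,-16.6],"jaw":0.0}]'

```text
time_s: 11.85
ee_pos: [0.4382, 0.0107, 0.1254]
orientation: [-3.138, -0.135, -0.001]
force: [-0.2, 0.7, -0.2]
gripper_width: 0.103
```

Run:
```python
from h import *
st();s=snap('wrist','w10.png');st();c=snap('scene','sc10.png');t=snap('top','top10.png')
cv2.imwrite('pics/w10c.png',cv2.resize(s['pixels'][80:280,140:380,::-1],None,fx=3,fy=3,interpolation=cv2.INTER_CUBIC))
cv2.imwrite('pics/sc10c.png',cv2.resize(c['pixels'][170:290,190:340,::-1],None,fx=5,fy=5,interpolation=cv2.INTER_CUBIC))
```

```text
t 11.85 p [438.2  10.7 125.4] file [-69.8   0.5 125.4] jawyaw -85.09 tilt [0.03 0.03] F [-0.2  0.7 -0.2] w 0.103 q7 [-0.77  0.24  0.76  2.16 -0.23  0.82 -1.35]
t 11.9 p [438.2  10.9 125.3] file [-69.8   0.7 125.3] jawyaw -85.05 tilt [0.01 0.02] F [ 0.6  1.2 -0.6] w 0.103 q7 [-0.77  0.24  0.76  2.16 -0.23  0.82 -1.35]
```

View pics/w10c.png

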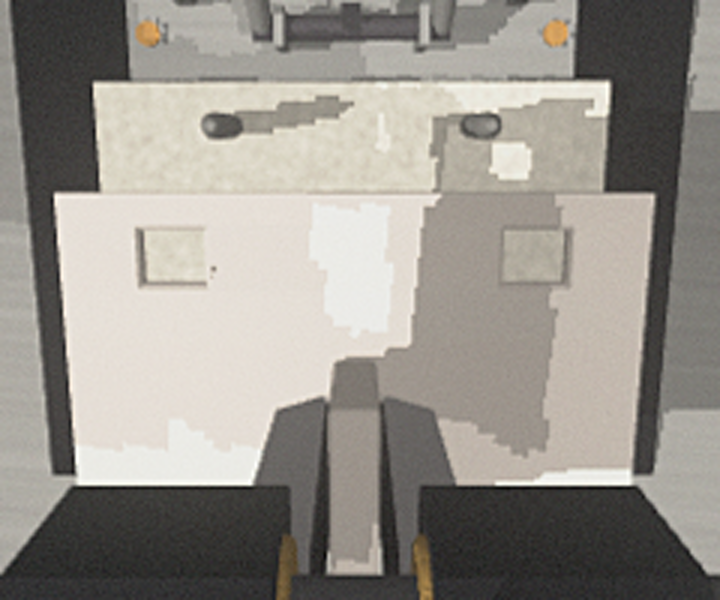

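View pics/sc10c.png

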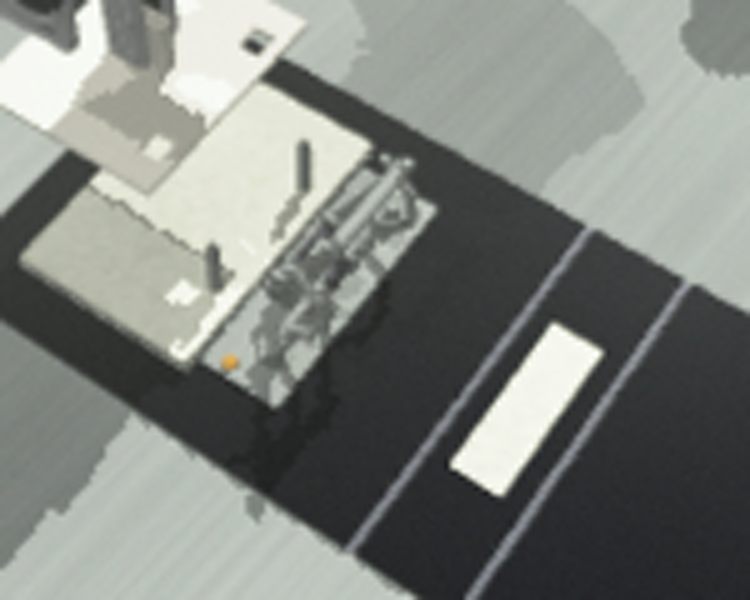

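Run:
```python
from h import *
s=dict(np.load('cal_w10.npz'));o=arm.observe();R=Ro.from_rotvec(o['orientation']);print(s['mtx'],w2f(c2w(s,[0,0,0])*1000))
P=[f2w(p)/1000 for p in [[0,40,62],[0,40,16],[0,-40,62],[0,-40,16],[14,85,16],[14,-85,16]]]
print(proj(s,P))
e=np.array([438.2,10.8,125.3])
for y in(40,-40):
    print(proj(s,(e+R.apply([40.3,-y,5.25]))/1000))
for uv in [(208,121.8),(306.3,121.8)]:
  for z in(.058,.062,.066): print(uv,z,w2f(ray(s,uv,z)*1000))
for uv in [(197,165.8),(318.7,165.8)]: print(w2f(ray(s,uv,.1200)*1000))
print('sheet edge', [w2f(ray(s,uv,.016)*1000) for uv in [(171.3,107.2),(343,107.2)]])
t=dict(np.load('cal_top10.npz'));c=dict(np.load('cal_sc10.npz'))
print(proj(t,P),proj(c,P))
cv2.imwrite('pics/top10c.png',cv2.resize(t['pixels'][130:250,220:340,::-1],None,fx=5,fy=5,interpolation=cv2.INTER_CUBIC))
```

```text
[[281.42795785   0.         257.75190631]
 [  0.         281.42795785 190.12113853]
 [  0.           0.           1.        ]] [ -2.4264687    0.69027115 304.54733396]
[[210.96676233 119.72416284]
 [218.47522324 120.19404283]
 [306.65003466 119.63778708]
 [298.87385962 120.12159547]
 [172.2622145  105.57160888]
 [345.1236663  105.40720591]]
[[197.49943118 164.94997986]]
[[318.7228097  164.77413689]]
(208, 121.8) 0.058 [-1.67243472 43.24258327 58.        ]
(208, 121.8) 0.062 [-1.68466821 42.55221178 62.        ]
(208, 121.8) 0.066 [-1.69690171 41.8618403  66.        ]
(306.3, 121.8) 0.058 [ -1.74526182 -40.44388048  58.        ]
(306.3, 121.8) 0.062 [ -1.75631377 -39.77651733  62.        ]
(306.3, 121.8) 0.066 [ -1.76736571 -39.10915417  66.        ]
[-30.1074005   40.99995219 120.        ]
[-30.16779621 -39.40022556 120.        ]
sheet edge [array([12.46233813, 86.05831375, 16.        ]), array([ 12.30882253, -83.03060496,  16.        ])]
[[263.2811505  188.53592886]
 [263.04541824 190.37178348]
 [290.14762533 186.60210569]
 [289.09026196 188.49580128]
 [248.05344301 186.89766406]
 [303.35264588 182.92142563]] [[250.25248096 196.51818694]
 [250.45036576 206.63028192]
 [231.700088   217.1750068 ]
 [232.61827389 226.92408526]
 [263.97890559 198.24396984]
 [226.2017232  241.8882263 ]]
```

View pics/top10c.png

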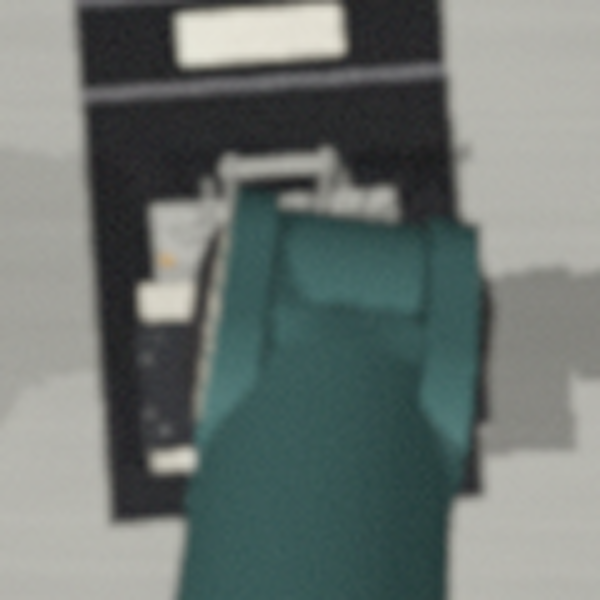

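Call:
apply_moves --series '[{"xyz":[12,-0.3,0],"delta_rot":[0,0,0],"jaw":0.0},{"xyz":[24,-0.6,10],"delta_rot":[0,0,0],"jaw":0.0},{"xyz":[28.6,-0.6,25],"delta_rot":[0,0,0],"jaw":0.0},{"xyz":[28.6,-0.6,40],"delta_rot":[0,0,0],"jaw":0.0},{"xyz":[28.6,-0.6,43],"delta_rot":[0,0,0],"jaw":0.0},{"xyz":[28.6,-0.6,43],"delta_rot":[0,0,0],"jaw":0.0},{"xyz":[28.6,-0.6,43],"delta_rot":[0,0,0],"jaw":0.0}]'

```text
time_s: 12.88
ee_pos: [0.4666, 0.0132, 0.0824]
orientation: [-3.139, -0.134, -0.001]
force: [1.2, 0.1, 0.1]
gripper_width: 0.104
```

Run:
```python
from h import *
s=snap('wrist','w11.png');st();c=snap('scene','sc11.png')
cv2.imwrite('pics/w11c.png',cv2.resize(s['pixels'][80:280,140:380,::-1],None,fx=3,fy=3,interpolation=cv2.INTER_CUBIC))
cv2.imwrite('pics/sc11c.png',cv2.resize(c['pixels'][170:290,190:340,::-1],None,fx=5,fy=5,interpolation=cv2.INTER_CUBIC))
P=[f2w(p)/1000 for p in [[0,40,62],[0,-40,62],[0,40,58],[0,-40,58]]]
print((proj(s,P)-[140,80])*3)
```

```text
t 12.93 p [466.7  13.2  82.4] file [-41.2   0.6  82.4] jawyaw -85.11 tilt [0.04 0.02] F [ 0.7  0.6 -1.1] w 0.107 q7 [-0.68  0.38  0.7   2.12 -0.36  0.75 -1.24]
[[188.19037918 241.42744702]
 [525.70890018 241.03845455]
 [191.34609172 239.26740925]
 [522.42883695 238.88515723]]
```

View pics/w11c.png

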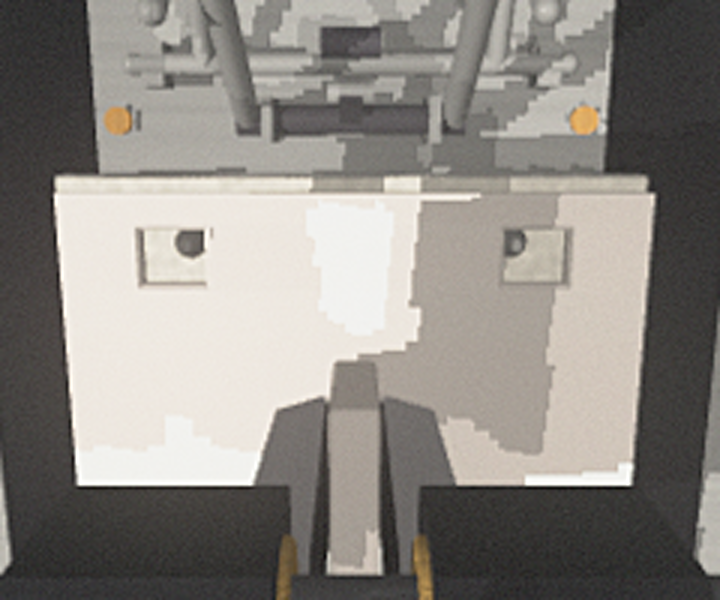

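View pics/sc11c.png

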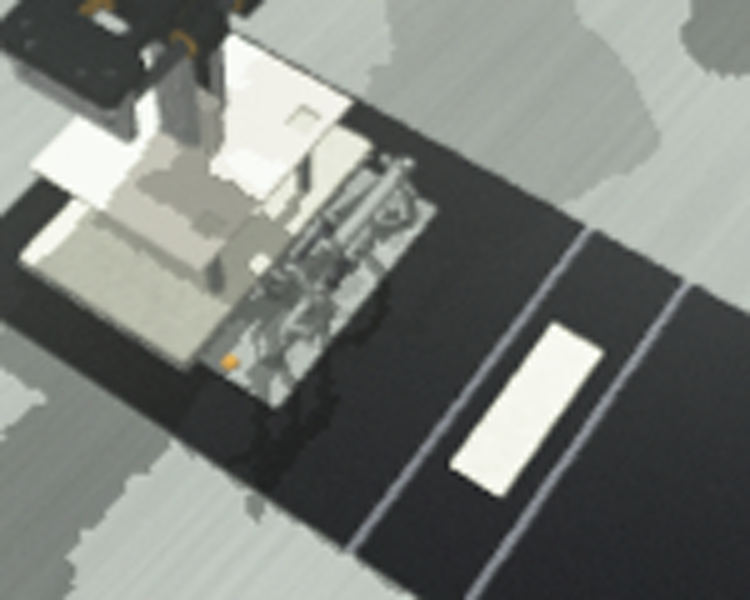

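Run:
```python
from h import *
for n,hz,L in [('w10',.120,[(208,121.8),(306.3,121.8)]),('w11',.0772,[(140+189/3,80+242/3),(140+516/3,80+242/3)])]:
    s=dict(np.load(f'cal_{n}.npz'))
    Rc=cv2.Rodrigues(s['rvec'])[0]; print(n,'cam',w2f(c2w(s,[0,0,0])*1000),'axis',Ro.from_euler('z',-FY,degrees=True).apply(Rc[2]))
    for uv in L: print([w2f(ray(s,uv,z)*1000).round(1) for z in(.058,.062,.066)])
    for uv in [(197,165.8),(318.7,165.8)]: print('hole',w2f(ray(s,uv,hz)*1000).round(1))
c=dict(np.load('cal_sc11.npz'))
# scene: hole corners and posts
P=[f2w(p)/1000 for p in [[0,40,62],[0,-40,62],[0,40,77],[0,-40,77]]]
print((proj(c,P)-[190,170])*5)
a=cv2.resize(dict(np.load('cal_w11.npz'))['pixels'][145:185,180:340,::-1],None,fx=5,fy=5,interpolation=cv2.INTER_NEAREST);cv2.imwrite('pics/w11d.png',a)
```

```text
w10 cam [ -2.4264687    0.69027115 304.54733396] axis [-2.33085865e-01  9.58651254e-04 -9.72455686e-01]
[array([-1.7, 43.2, 58. ]), array([-1.7, 42.6, 62. ]), array([-1.7, 41.9, 66. ])]
[array([ -1.7, -40.4,  58. ]), array([ -1.8, -39.8,  62. ]), array([ -1.8, -39.1,  66. ])]
hole [-30.1  41.  120. ]
hole [-30.2 -39.4 120. ]
w11 cam [ 26.0720576    0.73156789 261.53252727] axis [-2.32944332e-01  8.00267516e-04 -9.72489742e-01]
[array([-0.7, 40.6, 58. ]), array([-0.1, 39.8, 62. ]), array([ 0.4, 39. , 66. ])]
[array([ -0.8, -38.5,  58. ]), array([ -0.2, -37.7,  62. ]), array([  0.3, -36.9,  66. ])]
hole [-1.5 41.  77.2]
hole [ -1.6 -39.3  77.2]
[[301.26240481 132.59093472]
 [208.50043998 235.87503401]
 [300.92321016 115.2577765 ]
 [206.92313719 219.1276098 ]]
```

View pics/w11d.png

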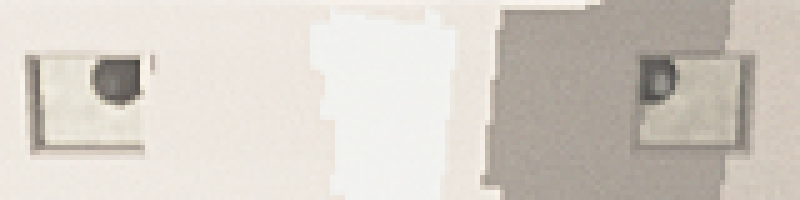

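Call:
apply_moves --series '[{"xyz":[0.6,0,6],"delta_rot":[0,0,0],"jaw":0.0},{"xyz":[0.6,0,9],"delta_rot":[0,0,0],"jaw":0.0},{"xyz":[0.6,0,11],"delta_rot":[0,0,0],"jaw":0.0},{"xyz":[0.6,0,12],"delta_rot":[0,0,0],"jaw":0.0},{"xyz":[0.6,0,13],"delta_rot":[0,0,0],"jaw":0.0},{"xyz":[0.6,0,13.5],"delta_rot":[0,0,0],"jaw":0.0}]'

```text
time_s: 13.72
ee_pos: [0.4671, 0.0132, 0.0685]
orientation: [3.139, 0.134, 0.0]
force: [-0.6, 0.2, 0.1]
gripper_width: 0.105
```

Run:
```python
from h import *
s=snap('wrist','w12.png');st();st()
cv2.imwrite('pics/w12d.png',cv2.resize(s['pixels'][140:190,180:340,::-1],None,fx=5,fy=5,interpolation=cv2.INTER_CUBIC))
```

```text
t 13.78 p [467.1  13.2  68.4] file [-40.8   0.5  68.4] jawyaw -85.1 tilt [ 0.   -0.01] F [-0.2 -0.7 -1.1] w 0.107 q7 [-0.66  0.41  0.68  2.13 -0.38  0.73 -1.22]
t 13.78 p [467.1  13.2  68.4] file [-40.8   0.5  68.4] jawyaw -85.1 tilt [ 0.   -0.01] F [-0.2 -0.7 -1.1] w 0.107 q7 [-0.66  0.41  0.68  2.13 -0.38  0.73 -1.22]
```

View pics/w12d.png

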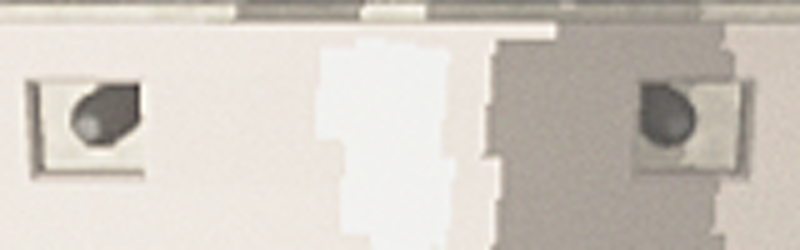

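Call:
apply_moves --series '[{"xyz":[0,0,2],"delta_rot":[0,0,0],"jaw":0.0},{"xyz":[0,0,4],"delta_rot":[0,0,0],"jaw":0.0},{"xyz":[0,0,6],"delta_rot":[0,0,0],"jaw":0.0},{"xyz":[0,0,8],"delta_rot":[0,0,0],"jaw":0.0},{"xyz":[0,0,10],"delta_rot":[0,0,0],"jaw":0.0},{"xyz":[0,0,11],"delta_rot":[0,0,0],"jaw":0.0}]'

```text
time_s: 14.52
ee_pos: [0.467, 0.0132, 0.0573]
orientation: [3.139, 0.134, -0.0]
force: [-1.1, 0.1, -0.5]
gripper_width: 0.106
```

Run:
```python
from h import *
s=snap('wrist','w13.png');st()
cv2.imwrite('pics/w13d.png',cv2.resize(s['pixels'][140:190,180:340,::-1],None,fx=5,fy=5,interpolation=cv2.INTER_CUBIC))
```

```text
t 14.57 p [467.   13.2  57.3] file [-40.9   0.5  57.3] jawyaw -85.11 tilt [-0.01 -0.01] F [ 0.6 -0.1 -0.5] w 0.104 q7 [-0.65  0.43  0.66  2.13 -0.4   0.7  -1.2 ]
```

View pics/w13d.png

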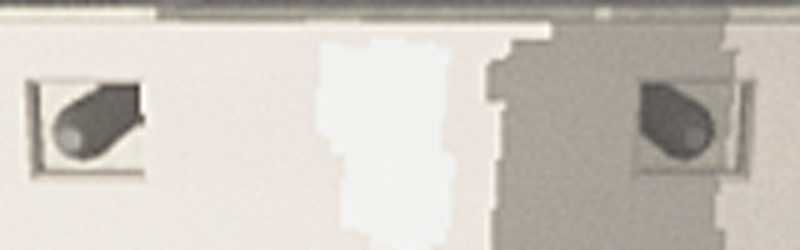

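Call:
apply_moves --series '[{"xyz":[0,0,5],"delta_rot":[0,0,0],"jaw":0.0},{"xyz":[0,0,10],"delta_rot":[0,0,0],"jaw":0.0},{"xyz":[0,0,15],"delta_rot":[0,0,0],"jaw":0.0},{"xyz":[0,0,20],"delta_rot":[0,0,0],"jaw":0.0},{"xyz":[0,0,25],"delta_rot":[0,0,0],"jaw":0.0},{"xyz":[0,0,28],"delta_rot":[0,0,0],"jaw":0.0},{"xyz":[0,0,30],"delta_rot":[0,0,0],"jaw":0.0},{"xyz":[0,0,31],"delta_rot":[0,0,0],"jaw":0.0},{"xyz":[0,0,31.5],"delta_rot":[0,0,0],"jaw":0.0},{"xyz":[0,0,31.5],"delta_rot":[0,0,0],"jaw":0.0}]'

```text
time_s: 15.82
ee_pos: [0.4672, 0.0132, 0.026]
orientation: [3.139, 0.134, 0.0]
force: [0.6, -0.1, -1.8]
gripper_width: 0.103
```

Run:
```python
from h import *
s=snap('wrist','w14.png');st()
```

```text
t 15.88 p [467.1  13.2  26. ] file [-40.8   0.5  26. ] jawyaw -85.11 tilt [ 0.01 -0.  ] F [-0.3  0.2 -0.9] w 0.107 q7 [-0.6   0.49  0.61  2.15 -0.46  0.64 -1.15]
```

View pics/w14.png

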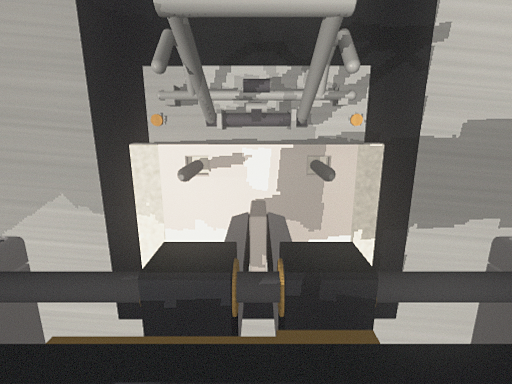

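Call:
apply_moves --series '[{"xyz":[0,0,0.5],"delta_rot":[0,0,0],"jaw":0.0},{"xyz":[0,0,1],"delta_rot":[0,0,0],"jaw":0.0},{"xyz":[0,0,1],"delta_rot":[0,0,0],"jaw":0.0}]'

```text
time_s: 16.25
ee_pos: [0.4671, 0.0132, 0.0252]
orientation: [-3.138, -0.134, 0.0]
force: [-2.9, 0.6, 8.5]
gripper_width: 0.106
```

The plate has touched down on the sheets (8.5 N up). Release and rise.

Call:
apply_moves --series '[{"xyz":[0,0,0.6],"delta_rot":[0,0,0],"jaw":0.4},{"xyz":[0,0,0.6],"delta_rot":[0,0,0],"jaw":0.4},{"xyz":[0,0,0],"delta_rot":[0,0,0],"jaw":0.4},{"xyz":[0,0,-20],"delta_rot":[0,0,0],"jaw":0.4},{"xyz":[0,0,-70],"delta_rot":[0,0,0],"jaw":0.4},{"xyz":[0,0,-130],"delta_rot":[0,0,0],"jaw":0.4},{"xyz":[0,0,-175],"delta_rot":[0,0,0],"jaw":0.4},{"xyz":[0,0,-175],"delta_rot":[0,0,0],"jaw":0.4}]'

```text
time_s: 17.25
ee_pos: [0.4685, 0.0135, 0.2027]
orientation: [-3.137, -0.134, -0.007]
force: [-0.0, 0.3, -0.3]
gripper_width: 0.4
```

Run:
```python
from h import *
s=snap('wrist','w15.png');st();c=snap('scene','sc15.png')
cv2.imwrite('pics/sc15c.png',cv2.resize(c['pixels'][170:290,190:340,::-1],None,fx=5,fy=5,interpolation=cv2.INTER_CUBIC))
o=arm.observe();R=Ro.from_rotvec(o['orientation'])
p=f2w([68.6,-0.7,125])
print(R.inv().apply(p-o['ee_pos']*1000),(R.inv()*down(FY)).as_rotvec(degrees=True))
```

```text
t 17.3 p [467.5  13.7 200.9] file [-40.3   0.9 200.9] jawyaw -85.07 tilt [0.12 0.09] F [-0.4 -0.1 -0.8] w 0.399 q7 [-0.83  0.18  0.82  2.02 -0.15  1.01 -1.42]
[109.52693492   1.57811682  74.85211831] [-1.24095739e-02 -4.01686061e-02 -9.00100112e+01]
```

View pics/w15.png

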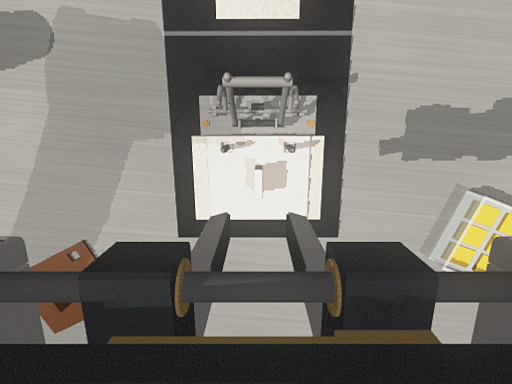

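View pics/sc15c.png

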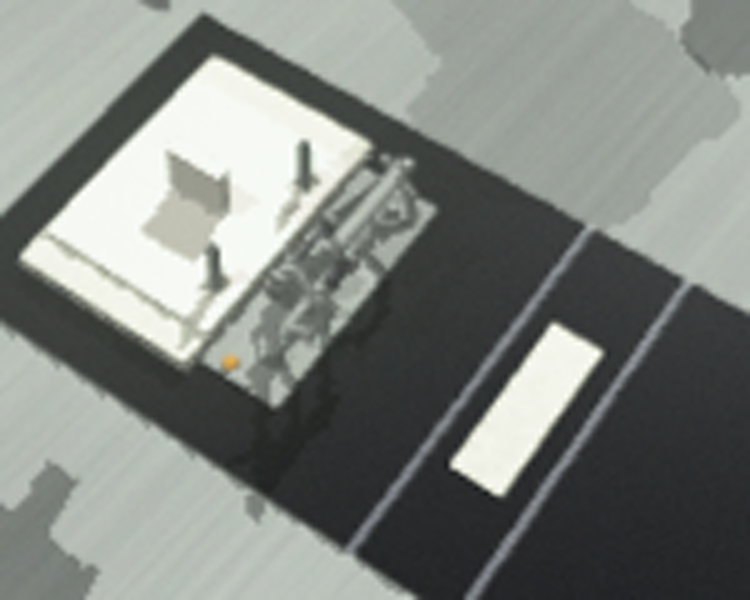

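Plate lies flat with both posts through its holes. Now back to the lever bar.

Call:
apply_moves --series '[{"xyz":[15,0,0],"delta_rot":[0,0,-10],"jaw":0.4},{"xyz":[30,0,0],"delta_rot":[0,0,-20],"jaw":0.4},{"xyz":[45,0,0],"delta_rot":[0,0,-30],"jaw":0.4},{"xyz":[60,1,0],"delta_rot":[0,0,-40],"jaw":0.4},{"xyz":[75,1,0],"delta_rot":[0,0,-50],"jaw":0.4},{"xyz":[90,1,0],"delta_rot":[0,0,-60],"jaw":0.4},{"xyz":[105,1,0],"delta_rot":[0,0,-70],"jaw":0.4},{"xyz":[109.5,1.6,10],"delta_rot":[0,0,-80],"jaw":0.4},{"xyz":[109.5,1.6,30],"delta_rot":[0,0,-90],"jaw":0.4},{"xyz":[109.5,1.6,50],"delta_rot":[0,0,-90],"jaw":0.4},{"xyz":[109.5,1.6,60],"delta_rot":[0,0,-90],"jaw":0.4},{"xyz":[109.5,1.6,60],"delta_rot":[0,0,-90],"jaw":0.4}]'

```text
time_s: 18.85
ee_pos: [0.5757, 0.0207, 0.1388]
orientation: [-2.125, -2.313, 0.003]
force: [0.0, 0.1, 0.4]
gripper_width: 0.403
```

Run:
```python
from h import *
s=snap('wrist','w16.png');st()
print(go(f2w([68,-.7,86]),FY))
```

```text
t 18.9 p [576.2  20.8 139.7] file [ 68.5  -1.3 139.7] jawyaw 4.87 tilt [-0.05 -0.02] F [-0.2 -0.4  0.2] w 0.396 q7 [-0.45  0.44  0.47  1.81 -0.24  0.95  0.2 ]
(array([ 0.6, -0.5, 53.7]), array([-0.05,  0.02, -0.06]))
```

View pics/w16.png

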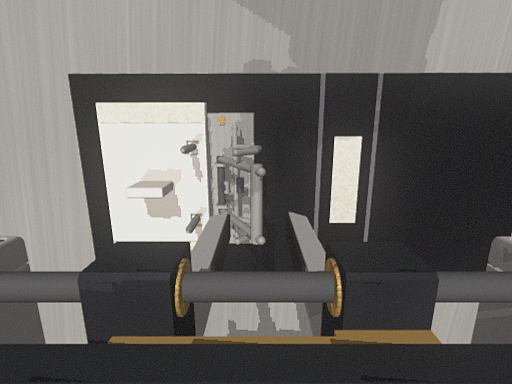

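Call:
apply_moves --series '[{"xyz":[0.6,-0.5,20],"delta_rot":[0,0,0],"jaw":0.4},{"xyz":[0.6,-0.5,40],"delta_rot":[0,0,0],"jaw":0.4},{"xyz":[0.6,-0.5,50],"delta_rot":[0,0,0],"jaw":0.4},{"xyz":[0.6,-0.5,53.7],"delta_rot":[0,0,0],"jaw":0.4},{"xyz":[0.6,-0.5,53.7],"delta_rot":[0,0,0],"jaw":0.4},{"xyz":[0.6,-0.5,53.7],"delta_rot":[0,0,0],"jaw":0.0},{"xyz":[0.6,-0.5,53.7],"delta_rot":[0,0,0],"jaw":0.0},{"xyz":[0.6,-0.5,53.7],"delta_rot":[0,0,0],"jaw":0.0},{"xyz":[0.6,-0.5,53.7],"delta_rot":[0,0,0],"jaw":0.0}]'

```text
time_s: 20.02
ee_pos: [0.5751, 0.0214, 0.0861]
orientation: [-2.124, -2.313, 0.002]
force: [-5.2, -0.4, 0.4]
gripper_width: 0.092
```

Run:
```python
from h import *
st()
x0,z0=112.3-30,8
r=np.hypot(x0,z0);a=np.arctan2(z0,x0)
f=lambda th:np.array([r*np.cos(a+th),r*np.sin(a+th)])
for st0 in(.98,1.0):
  for th in np.arange(.9,-.05,-.1): print(st0,round(th,1),np.round(f(th)-f(st0),1))
```

```text
t 20.02 p [575.1  21.4  86.1] file [67.5 -0.6 86.1] jawyaw 4.89 tilt [-0.08 -0.  ] F [-5.2 -0.4  0.4] w 0.092 q7 [-0.43  0.51  0.44  1.85 -0.28  0.85  0.23]
0.98 0.9 [ 5.7 -3.4]
0.98 0.8 [12.4 -8.2]
0.98 0.7 [ 18.6 -13.7]
0.98 0.6 [ 24.2 -19.7]
0.98 0.5 [ 29.2 -26.3]
0.98 0.4 [ 33.5 -33.4]
0.98 0.3 [ 37.1 -40.8]
0.98 0.2 [ 39.9 -48.6]
0.98 0.1 [ 41.9 -56.6]
0.98 0.0 [ 43.1 -64.8]
1.0 0.9 [ 7.2 -4.1]
1.0 0.8 [13.9 -9. ]
1.0 0.7 [ 20.1 -14.4]
1.0 0.6 [ 25.7 -20.5]
1.0 0.5 [ 30.7 -27.1]
1.0 0.4 [ 35.  -34.2]
1.0 0.3 [ 38.5 -41.6]
1.0 0.2 [ 41.3 -49.4]
1.0 0.1 [ 43.4 -57.4]
1.0 0.0 [ 44.6 -65.6]
```

Call:
apply_moves --series '[{"xyz":[0,3.2,1.8],"delta_rot":[0,0,0],"jaw":0.0},{"xyz":[0,6.9,4.1],"delta_rot":[0,0,0],"jaw":0.0},{"xyz":[0,10.2,6.4],"delta_rot":[0,0,0],"jaw":0.0},{"xyz":[0,13.6,9.0],"delta_rot":[0,0,0],"jaw":0.0}]'

```text
time_s: 20.52
ee_pos: [0.5885, 0.0225, 0.0772]
orientation: [-2.124, -2.313, 0.002]
force: [-7.4, -1.1, 3.6]
gripper_width: 0.095
```

```bash
python3 -c "
from h import *
st()"
```

```text
t 20.52 p [588.5  22.5  77.2] file [81.  -0.7 77.2] jawyaw 4.88 tilt [-0.11 -0.  ] F [-7.4 -1.1  3.6] w 0.095 q7 [-0.42  0.54  0.43  1.82 -0.29  0.85  0.24]
```

Call:
apply_moves --series '[{"xyz":[0,3.2,2.7],"delta_rot":[0,0,0],"jaw":0.0},{"xyz":[0,6.2,5.4],"delta_rot":[0,0,0],"jaw":0.0},{"xyz":[0,9.1,8.4],"delta_rot":[0,0,0],"jaw":0.0},{"xyz":[0,11.8,11.5],"delta_rot":[0,0,0],"jaw":0.0},{"xyz":[0,14.4,14.8],"delta_rot":[0,0,0],"jaw":0.0},{"xyz":[0,16.8,18.1],"delta_rot":[0,0,0],"jaw":0.0}]'

```text
time_s: 21.28
ee_pos: [0.6052, 0.0239, 0.059]
orientation: [-2.124, -2.313, 0.002]
force: [-8.3, -0.5, 5.9]
gripper_width: 0.096
```

```bash
python3 -c "
from h import *
st()"
```

```text
t 21.27 p [605.2  23.9  59. ] file [97.7 -0.7 59. ] jawyaw 4.88 tilt [-0.12 -0.  ] F [-8.3 -0.5  5.9] w 0.096 q7 [-0.4   0.59  0.42  1.79 -0.31  0.83  0.25]
```

Call:
apply_moves --series '[{"xyz":[0,2.1,3.5],"delta_rot":[0,0,0],"jaw":0.0},{"xyz":[0,4.1,7.1],"delta_rot":[0,0,0],"jaw":0.0},{"xyz":[0,5.9,10.8],"delta_rot":[0,0,0],"jaw":0.0},{"xyz":[0,7.6,14.5],"delta_rot":[0,0,0],"jaw":0.0},{"xyz":[0,9.1,18.4],"delta_rot":[0,0,0],"jaw":0.0},{"xyz":[0,10.4,22.3],"delta_rot":[0,0,0],"jaw":0.0},{"xyz":[0,11.5,26.3],"delta_rot":[0,0,0],"jaw":0.0},{"xyz":[0,12.4,30.3],"delta_rot":[0,0,0],"jaw":0.0}]'

```text
time_s: 22.28
ee_pos: [0.6177, 0.0249, 0.0286]
orientation: [-2.124, -2.313, 0.002]
force: [-6.3, -0.8, 3.5]
gripper_width: 0.095
```

```bash
python3 -c "
from h import *
st()"
```

```text
t 22.27 p [617.7  24.9  28.6] file [110.2  -0.7  28.6] jawyaw 4.88 tilt [-0.1  -0.01] F [-6.3 -0.8  3.5] w 0.095 q7 [-0.38  0.65  0.4   1.76 -0.33  0.79  0.26]
```

Call:
apply_moves --series '[{"xyz":[0,0.3,2],"delta_rot":[0,0,0],"jaw":0.0},{"xyz":[0,0.5,4],"delta_rot":[0,0,0],"jaw":0.0},{"xyz":[0,0.6,5.5],"delta_rot":[0,0,0],"jaw":0.0},{"xyz":[0,0.7,6.5],"delta_rot":[0,0,0],"jaw":0.0},{"xyz":[0,0.7,6.5],"delta_rot":[0,0,0],"jaw":0.0}]'

```text
time_s: 22.9
ee_pos: [0.6187, 0.0251, 0.0221]
orientation: [-2.124, -2.314, 0.001]
force: [-5.5, -1.5, 0.5]
gripper_width: 0.092
```

```bash
python3 -c "
from h import *
st()"
```

```text
t 22.9 p [618.7  25.1  22.1] file [111.2  -0.7  22.1] jawyaw 4.89 tilt [-0.05 -0.01] F [-5.5 -1.5  0.5] w 0.092 q7 [-0.38  0.66  0.39  1.76 -0.34  0.78  0.27]
```

Call:
apply_moves --series '[{"xyz":[0,0,0.5],"delta_rot":[0,0,0],"jaw":0.0},{"xyz":[0,0,1],"delta_rot":[0,0,0],"jaw":0.0},{"xyz":[0,0,1],"delta_rot":[0,0,0],"jaw":0.0}]'

```text
time_s: 23.28
ee_pos: [0.6188, 0.0251, 0.0212]
orientation: [-2.124, -2.314, 0.001]
force: [-5.4, -0.2, 1.6]
gripper_width: 0.094
```

```bash
python3 -c "
from h import *
st()"
```

```text
t 23.27 p [618.8  25.1  21.2] file [111.3  -0.7  21.2] jawyaw 4.89 tilt [-0.04 -0.01] F [-5.4 -0.2  1.6] w 0.094 q7 [-0.38  0.66  0.39  1.76 -0.34  0.78  0.27]
```

Call:
apply_moves --series '[{"xyz":[0,0,0.5],"delta_rot":[0,0,0],"jaw":0.0},{"xyz":[0,0,0.8],"delta_rot":[0,0,0],"jaw":0.0},{"xyz":[0,0,0.8],"delta_rot":[0,0,0],"jaw":0.0}]'

```text
time_s: 23.65
ee_pos: [0.6189, 0.0251, 0.0205]
orientation: [-2.124, -2.314, 0.001]
force: [-4.6, -0.8, 1.4]
gripper_width: 0.091
```

```bash
python3 -c "
from h import *
st()"
```

```text
t 23.65 p [618.9  25.1  20.5] file [111.5  -0.6  20.5] jawyaw 4.89 tilt [-0.02 -0.01] F [-4.6 -0.8  1.4] w 0.091 q7 [-0.38  0.66  0.39  1.76 -0.34  0.78  0.27]
```

Call:
apply_moves --series '[{"xyz":[0,0,0.4],"delta_rot":[0,0,0],"jaw":0.0},{"xyz":[0,0,0.8],"delta_rot":[0,0,0],"jaw":0.0},{"xyz":[0,0,0.8],"delta_rot":[0,0,0],"jaw":0.0}]'

```text
time_s: 24.02
ee_pos: [0.6189, 0.0251, 0.0197]
orientation: [-2.125, -2.314, 0.001]
force: [-4.2, -1.4, 2.2]
gripper_width: 0.098
```

```bash
python3 -c "
from h import *
st()"
```

```text
t 24.02 p [618.9  25.1  19.7] file [111.5  -0.6  19.7] jawyaw 4.89 tilt [-0.02 -0.01] F [-4.2 -1.4  2.2] w 0.098 q7 [-0.38  0.67  0.39  1.76 -0.34  0.78  0.27]
```

Call:
apply_moves --series '[{"xyz":[0,0,0.4],"delta_rot":[0,0,0],"jaw":0.0},{"xyz":[0,0,0.8],"delta_rot":[0,0,0],"jaw":0.0},{"xyz":[0,0,0.8],"delta_rot":[0,0,0],"jaw":0.0}]'

```text
time_s: 24.4
ee_pos: [0.619, 0.0251, 0.019]
orientation: [-2.125, -2.314, 0.0]
force: [-5.1, -1.0, 2.1]
gripper_width: 0.094
```

```bash
python3 -c "
from h import *
st();s=snap('wrist','w17.png')"
```

```text
t 24.4 p [619.   25.1  19. ] file [111.6  -0.7  19. ] jawyaw 4.89 tilt [-0.01 -0.01] F [-5.1 -1.   2.1] w 0.094 q7 [-0.38  0.67  0.39  1.76 -0.34  0.78  0.27]
```

View pics/w17.png

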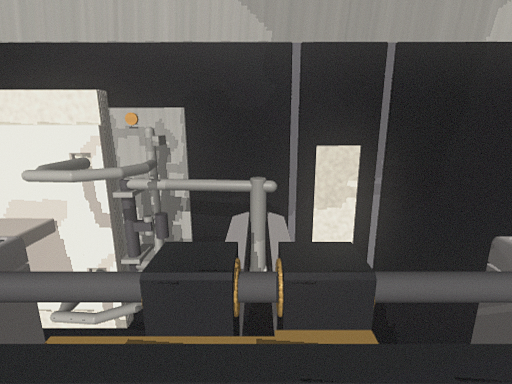

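Call:
apply_moves --series '[{"xyz":[0,0,0.3],"delta_rot":[0,0,0],"jaw":0.0},{"xyz":[0,0,0.6],"delta_rot":[0,0,0],"jaw":0.0},{"xyz":[0,0,0.6],"delta_rot":[0,0,0],"jaw":0.0}]'

```text
time_s: 24.82
ee_pos: [0.6191, 0.0252, 0.0185]
orientation: [2.125, 2.314, -0.0]
force: [-4.1, -0.5, 2.8]
gripper_width: 0.095
```

```bash
python3 -c "
from h import *
st()"
```

```text
t 24.82 p [619.1  25.2  18.5] file [111.7  -0.6  18.5] jawyaw 4.89 tilt [-0.   -0.01] F [-4.1 -0.5  2.8] w 0.095 q7 [-0.38  0.67  0.39  1.76 -0.34  0.78  0.27]
```

Call:
apply_moves --series '[{"xyz":[0,0,0.3],"delta_rot":[0,0,0],"jaw":0.0},{"xyz":[0,0,0.6],"delta_rot":[0,0,0],"jaw":0.0},{"xyz":[0,0,0.6],"delta_rot":[0,0,0],"jaw":0.0}]'

```text
time_s: 25.2
ee_pos: [0.6192, 0.0252, 0.018]
orientation: [2.125, 2.314, 0.0]
force: [-5.1, -0.0, 5.4]
gripper_width: 0.097
```

Call:
apply_moves --series '[{"xyz":[0,0,0.3],"delta_rot":[0,0,0],"jaw":0.0},{"xyz":[0,0,0.5],"delta_rot":[0,0,0],"jaw":0.0},{"xyz":[0,0,0.5],"delta_rot":[0,0,0],"jaw":0.0}]'

```text
time_s: 25.58
ee_pos: [0.6192, 0.0252, 0.0176]
orientation: [2.125, 2.314, 0.0]
force: [-5.5, -2.0, 6.2]
gripper_width: 0.094
```

Call:
apply_moves --series '[{"xyz":[0,0,0.3],"delta_rot":[0,0,0],"jaw":0.0},{"xyz":[0,0,0.3],"delta_rot":[0,0,0],"jaw":0.0}]'

```text
time_s: 25.82
ee_pos: [0.6193, 0.0251, 0.0173]
orientation: [2.125, 2.314, 0.0]
force: [-5.5, -0.8, 8.0]
gripper_width: 0.098
```

Call:
apply_moves --series '[{"xyz":[0,0,0.3],"delta_rot":[0,0,0],"jaw":0.0},{"xyz":[0,0,0.3],"delta_rot":[0,0,0],"jaw":0.0},{"xyz":[0,0,0.3],"delta_rot":[0,0,0],"jaw":0.0}]'

```text
time_s: 26.2
ee_pos: [0.6193, 0.0251, 0.0171]
orientation: [2.124, 2.314, 0.0]
force: [-5.4, -1.5, 8.0]
gripper_width: 0.099
```

```bash
python3 -c "
from h import *
st();s=snap('wrist','w18.png');c=snap('scene','sc18.png');st()
cv2.imwrite('pics/sc18c.png',cv2.resize(c['pixels'][170:290,190:340,::-1],None,fx=5,fy=5,interpolation=cv2.INTER_CUBIC))
"
```

```text
t 26.2 p [619.3  25.1  17.1] file [111.9  -0.7  17.1] jawyaw 4.89 tilt [ 0.03 -0.  ] F [-5.4 -1.5  8. ] w 0.099 q7 [-0.38  0.67  0.39  1.76 -0.34  0.77  0.27]
t 26.3 p [619.3  25.1  17.1] file [111.9  -0.7  17.1] jawyaw 4.88 tilt [0.03 0.  ] F [-5.9 -0.8  8.6] w 0.097 q7 [-0.38  0.67  0.39  1.76 -0.34  0.77  0.27]
```

View pics/w18.png

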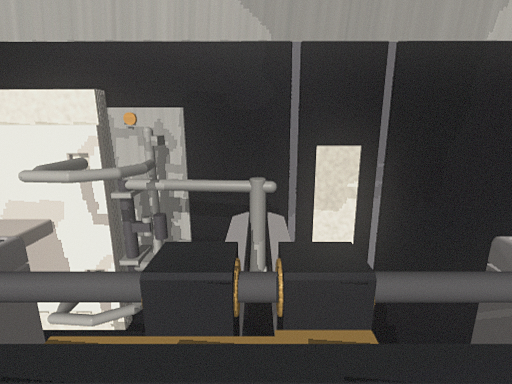

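Call:
apply_moves --series '[{"xyz":[0,0,0.3],"delta_rot":[0,0,0],"jaw":0.0},{"xyz":[0,0,0.3],"delta_rot":[0,0,0],"jaw":0.0},{"xyz":[0,0,0.3],"delta_rot":[0,0,0],"jaw":0.0}]'

```text
time_s: 26.68
ee_pos: [0.6194, 0.0251, 0.0169]
orientation: [2.124, 2.314, 0.001]
force: [-5.7, -1.1, 8.5]
gripper_width: 0.097
```

Force is flattening at about 8.5 N, so the pads may be slipping. I'll release and bear down from above with shut fingers instead.

Call:
apply_moves --series '[{"xyz":[0,-0.5,-0.8],"delta_rot":[0,0,0],"jaw":0.35},{"xyz":[0,-0.5,-0.8],"delta_rot":[0,0,0],"jaw":0.35},{"xyz":[0,-0.5,-10],"delta_rot":[0,0,0],"jaw":0.35},{"xyz":[0,-0.5,-35],"delta_rot":[0,0,0],"jaw":0.35},{"xyz":[0,-0.5,-50],"delta_rot":[0,0,0],"jaw":0.2},{"xyz":[0,-0.5,-50],"delta_rot":[0,0,0],"jaw":0.0},{"xyz":[0,-0.5,-50],"delta_rot":[0,0,0],"jaw":0.0},{"xyz":[0,-0.5,-50],"delta_rot":[0,0,0],"jaw":0.0}]'

```text
time_s: 27.68
ee_pos: [0.6182, 0.0251, 0.0656]
orientation: [-2.124, -2.314, 0.001]
force: [0.0, -0.5, -0.3]
gripper_width: 0.011
```

```bash
python3 -c "
from h import *
st();s=snap('wrist','w19.png');c=snap('scene','sc19.png');st()
cv2.imwrite('pics/sc19c.png',cv2.resize(c['pixels'][170:290,190:340,::-1],None,fx=5,fy=5,interpolation=cv2.INTER_CUBIC))
"
```

```text
t 27.68 p [618.2  25.1  65.6] file [110.8  -0.6  65.6] jawyaw 4.89 tilt [-0.06 -0.02] F [ 0.  -0.5 -0.3] w 0.011 q7 [-0.4   0.6   0.42  1.75 -0.31  0.86  0.24]
t 27.77 p [618.3  25.1  65.8] file [110.9  -0.6  65.8] jawyaw 4.89 tilt [-0.05 -0.01] F [-0.3 -0.4  0.7] w 0.003 q7 [-0.4   0.6   0.42  1.75 -0.31  0.86  0.24]
```

View pics/w19.png

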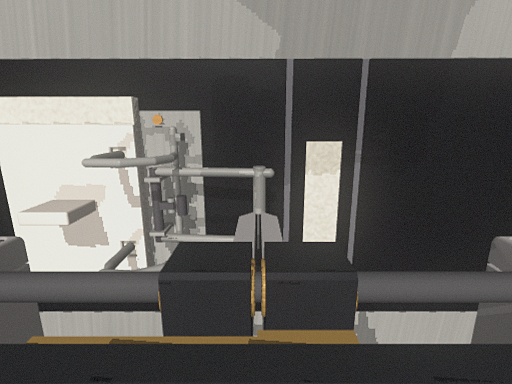

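View pics/sc19c.png

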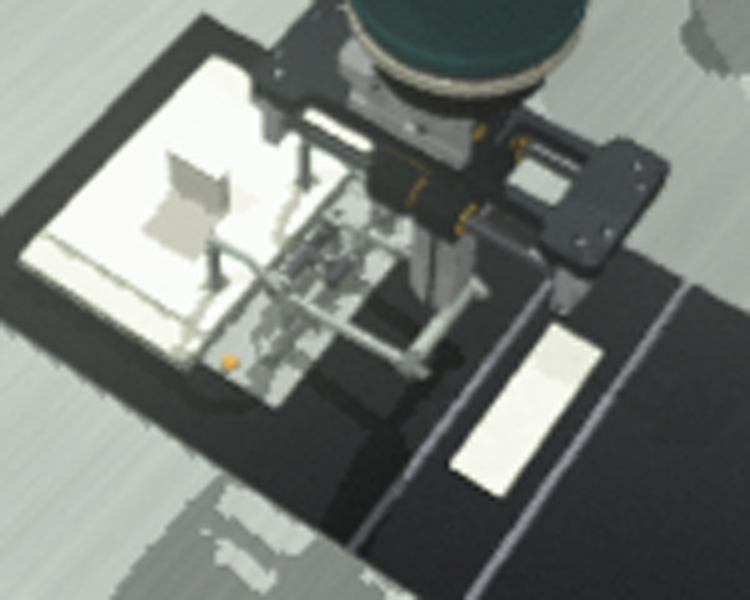

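Call:
apply_moves --series '[{"xyz":[0,1,10],"delta_rot":[0,0,0],"jaw":0.0},{"xyz":[0,1,17],"delta_rot":[0,0,0],"jaw":0.0},{"xyz":[0,1,20],"delta_rot":[0,0,0],"jaw":0.0},{"xyz":[0,1,20],"delta_rot":[0,0,0],"jaw":0.0}]'

```text
time_s: 28.28
ee_pos: [0.6195, 0.0251, 0.0461]
orientation: [-2.125, -2.314, 0.001]
force: [0.1, 0.1, 0.5]
gripper_width: 0.003
```

Call:
apply_moves --series '[{"xyz":[0,0,0.7],"delta_rot":[0,0,0],"jaw":0.0},{"xyz":[0,0,1.4],"delta_rot":[0,0,0],"jaw":0.0}]'

```text
time_s: 28.52
ee_pos: [0.6197, 0.0253, 0.0451]
orientation: [2.124, 2.314, 0.0]
force: [0.5, -0.4, -0.3]
gripper_width: 0.002
```

Call:
apply_moves --series '[{"xyz":[0,0,0.5],"delta_rot":[0,0,0],"jaw":0.0},{"xyz":[0,0,1.0],"delta_rot":[0,0,0],"jaw":0.0}]'

```text
time_s: 28.78
ee_pos: [0.6196, 0.0253, 0.044]
orientation: [2.124, 2.314, 0.0]
force: [0.7, 0.5, -0.2]
gripper_width: 0.006
```

Call:
apply_moves --series '[{"xyz":[0,0,0.6],"delta_rot":[0,0,0],"jaw":0.0},{"xyz":[0,0,1.2],"delta_rot":[0,0,0],"jaw":0.0}]'

```text
time_s: 29.02
ee_pos: [0.6196, 0.0252, 0.0427]
orientation: [2.125, 2.314, -0.0]
force: [0.9, 0.1, 1.1]
gripper_width: 0.002
```

Call:
apply_moves --series '[{"xyz":[0,0,0.5],"delta_rot":[0,0,0],"jaw":0.0},{"xyz":[0,0,0.8],"delta_rot":[0,0,0],"jaw":0.0}]'

```text
time_s: 29.28
ee_pos: [0.6196, 0.0252, 0.042]
orientation: [2.125, 2.314, -0.0]
force: [-0.2, -0.6, 0.5]
gripper_width: 0.009
```

Call:
apply_moves --series '[{"xyz":[0,0,0.5],"delta_rot":[0,0,0],"jaw":0.0},{"xyz":[0,0,0.9],"delta_rot":[0,0,0],"jaw":0.0}]'

```text
time_s: 29.52
ee_pos: [0.6196, 0.0253, 0.0411]
orientation: [2.125, 2.314, -0.0]
force: [0.1, 0.4, -0.2]
gripper_width: 0.005
```

Call:
apply_moves --series '[{"xyz":[0,0,0.5],"delta_rot":[0,0,0],"jaw":0.0},{"xyz":[0,0,0.7],"delta_rot":[0,0,0],"jaw":0.0}]'

```text
time_s: 29.78
ee_pos: [0.6196, 0.0252, 0.0403]
orientation: [2.125, 2.314, -0.0]
force: [-1.1, 0.4, 0.0]
gripper_width: 0.003
```

Call:
apply_moves --series '[{"xyz":[0,0,0.5],"delta_rot":[0,0,0],"jaw":0.0},{"xyz":[0,0,0.9],"delta_rot":[0,0,0],"jaw":0.0}]'

```text
time_s: 30.02
ee_pos: [0.6196, 0.0252, 0.0394]
orientation: [2.125, 2.314, -0.0]
force: [0.3, -0.1, 0.1]
gripper_width: 0.007
```

Call:
apply_moves --series '[{"xyz":[0,0,0.5],"delta_rot":[0,0,0],"jaw":0.0},{"xyz":[0,0,0.7],"delta_rot":[0,0,0],"jaw":0.0}]'

```text
time_s: 30.28
ee_pos: [0.6196, 0.0252, 0.0387]
orientation: [2.125, 2.314, -0.0]
force: [-0.5, -0.4, 0.0]
gripper_width: 0.004
```

```bash
python3 -c "
from h import *
st();s=snap('wrist','w20.png')
cv2.imwrite('pics/w20c.png',cv2.resize(s['pixels'][130:280,170:340,::-1],None,fx=4,fy=4,interpolation=cv2.INTER_CUBIC))
"
```

```text
t 30.27 p [619.6  25.2  38.7] file [112.1  -0.6  38.7] jawyaw 4.89 tilt [-0.   -0.01] F [-0.5 -0.4  0. ] w 0.004 q7 [-0.39  0.64  0.4   1.76 -0.33  0.81  0.26]
```

View pics/w20c.png

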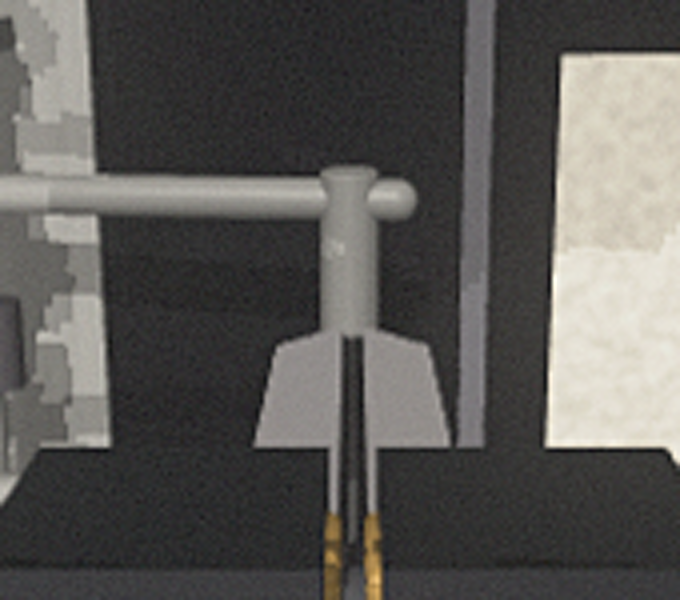

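Call:
apply_moves --series '[{"xyz":[0,0,0.5],"delta_rot":[0,0,0],"jaw":0.0},{"xyz":[0,0,1.0],"delta_rot":[0,0,0],"jaw":0.0}]'

```text
time_s: 30.58
ee_pos: [0.6196, 0.0252, 0.0378]
orientation: [2.125, 2.314, -0.0]
force: [0.2, 0.6, -0.6]
gripper_width: 0.001
```

Call:
apply_moves --series '[{"xyz":[0,0,0.4],"delta_rot":[0,0,0],"jaw":0.0},{"xyz":[0,0,0.7],"delta_rot":[0,0,0],"jaw":0.0}]'

```text
time_s: 30.82
ee_pos: [0.6196, 0.0252, 0.037]
orientation: [2.125, 2.314, -0.0]
force: [0.1, -0.5, 0.1]
gripper_width: 0.002
```

Call:
apply_moves --series '[{"xyz":[0,0,0.5],"delta_rot":[0,0,0],"jaw":0.0},{"xyz":[0,0,1.0],"delta_rot":[0,0,0],"jaw":0.0}]'

```text
time_s: 31.08
ee_pos: [0.6198, 0.0252, 0.0363]
orientation: [2.124, 2.314, 0.0]
force: [0.5, 0.6, 3.3]
gripper_width: 0.002
```

Call:
apply_moves --series '[{"xyz":[0,0,0.4],"delta_rot":[0,0,0],"jaw":0.0},{"xyz":[0,0,0.7],"delta_rot":[0,0,0],"jaw":0.0}]'

```text
time_s: 31.32
ee_pos: [0.6199, 0.0252, 0.0356]
orientation: [2.124, 2.314, 0.001]
force: [-0.4, 0.3, 6.1]
gripper_width: 0.007
```

Call:
apply_moves --series '[{"xyz":[0,0,0.4],"delta_rot":[0,0,0],"jaw":0.0},{"xyz":[0,0,0.4],"delta_rot":[0,0,0],"jaw":0.0}]'

```text
time_s: 31.58
ee_pos: [0.6199, 0.0252, 0.0353]
orientation: [2.124, 2.314, 0.001]
force: [-0.2, 0.5, 6.5]
gripper_width: 0.005
```

```bash
python3 -c "
from h import *
st()"
```

```text
t 31.57 p [619.9  25.2  35.3] file [112.5  -0.6  35.3] jawyaw 4.89 tilt [ 0.04 -0.  ] F [-0.2  0.5  6.5] w 0.005 q7 [-0.38  0.64  0.4   1.76 -0.33  0.81  0.26]
```

Call:
apply_moves --series '[{"xyz":[0,0,0.4],"delta_rot":[0,0,0],"jaw":0.0},{"xyz":[0,0,0.4],"delta_rot":[0,0,0],"jaw":0.0},{"xyz":[0,0,0.4],"delta_rot":[0,0,0],"jaw":0.0}]'

```text
time_s: 31.95
ee_pos: [0.62, 0.0252, 0.035]
orientation: [2.124, 2.314, 0.001]
force: [0.0, 0.3, 7.4]
gripper_width: 0.007
```

Call:
apply_moves --series '[{"xyz":[0,0,0.4],"delta_rot":[0,0,0],"jaw":0.0},{"xyz":[0,0,0.4],"delta_rot":[0,0,0],"jaw":0.0},{"xyz":[0,0,0.4],"delta_rot":[0,0,0],"jaw":0.0}]'

```text
time_s: 32.33
ee_pos: [0.62, 0.0252, 0.0347]
orientation: [2.124, 2.314, 0.001]
force: [-0.7, -0.0, 8.9]
gripper_width: 0.003
```

```bash
python3 -c "
from h import *
st()"
```

```text
t 32.33 p [620.   25.2  34.7] file [112.6  -0.7  34.7] jawyaw 4.88 tilt [0.05 0.  ] F [-0.7 -0.   8.9] w 0.003 q7 [-0.38  0.65  0.4   1.76 -0.33  0.8   0.26]
```

Call:
apply_moves --series '[{"xyz":[0,0,0.3],"delta_rot":[0,0,0],"jaw":0.0},{"xyz":[0,0,0.4],"delta_rot":[0,0,0],"jaw":0.0},{"xyz":[0,0,0.4],"delta_rot":[0,0,0],"jaw":0.0}]'

```text
time_s: 32.7
ee_pos: [0.6201, 0.0252, 0.0344]
orientation: [2.124, 2.314, 0.001]
force: [-0.4, 0.2, 10.2]
gripper_width: 0.004
```

```bash
python3 -c "
from h import *
st();s=snap('scene','sc20.png');st();s=snap('scene','sc20.png');st()"
```

```text
t 32.7 p [620.1  25.2  34.4] file [112.7  -0.6  34.4] jawyaw 4.89 tilt [0.06 0.01] F [-0.4  0.2 10.2] w 0.004 q7 [-0.38  0.65  0.4   1.76 -0.33  0.8   0.26]
t 32.75 p [620.1  25.2  34.3] file [112.7  -0.7  34.3] jawyaw 4.89 tilt [0.06 0.  ] F [ 0.5  0.1 10.3] w 0.004 q7 [-0.38  0.65  0.4   1.76 -0.33  0.8   0.26]
t 32.8 p [620.1  25.2  34.4] file [112.7  -0.7  34.4] jawyaw 4.89 tilt [0.06 0.  ] F [-0.8  0.7  9.3] w 0.002 q7 [-0.38  0.65  0.4   1.76 -0.33  0.8   0.26]
```

Call:
apply_moves --series '[{"xyz":[0,0,0],"delta_rot":[0,0,0],"jaw":0.0},{"xyz":[0,0,0.1],"delta_rot":[0,0,0],"jaw":0.0},{"xyz":[0,0,0.1],"delta_rot":[0,0,0],"jaw":0.0},{"xyz":[0,0,0.1],"delta_rot":[0,0,0],"jaw":0.0}]'

```text
time_s: 33.3
ee_pos: [0.6201, 0.0252, 0.0343]
orientation: [2.124, 2.314, 0.001]
force: [-1.5, 0.3, 10.0]
gripper_width: 0.008
```

```bash
python3 -c "
from h import *
st(); print(go(f2w([94.8,1.2,160.1]),FY))
a=cv2.imread('pics/sc1.png');b=cv2.imread('pics/sc20.png')
v=np.vstack([cv2.resize(i[185:255,225:305],None,fx=5,fy=4.2 if 0 else 4,interpolation=cv2.INTER_CUBIC) for i in(a,b)])
cv2.imwrite('pics/cmp.png',v)"
```

```text
t 33.3 p [620.1  25.2  34.3] file [112.7  -0.7  34.3] jawyaw 4.89 tilt [0.06 0.  ] F [-1.5  0.3 10. ] w 0.008 q7 [-0.38  0.65  0.4   1.76 -0.33  0.8   0.26]
(array([   1.8,  -17.7, -125.9]), array([ 0.06,  0.  , -0.04]))
```

View pics/cmp.png

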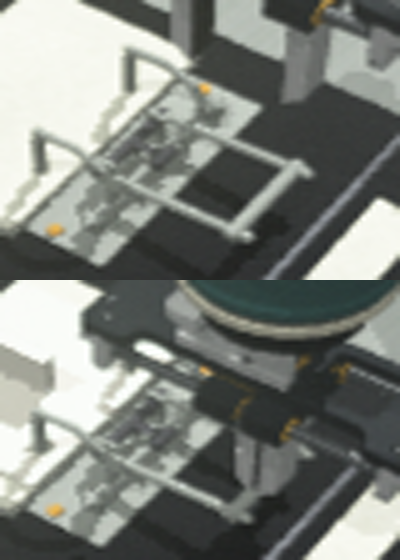

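Held 10 N. Now retreat to the first survey pose for a like-for-like comparison.

Call:
apply_moves --series '[{"xyz":[0,0,-3],"delta_rot":[0,0,0],"jaw":0.0},{"xyz":[0,0,-30],"delta_rot":[0,0,0],"jaw":0.2},{"xyz":[1.8,-8,-80],"delta_rot":[0,0,0],"jaw":0.5},{"xyz":[1.8,-17.7,-125.9],"delta_rot":[0,0,0],"jaw":0.5},{"xyz":[1.8,-17.7,-125.9],"delta_rot":[0,0,0],"jaw":0.5},{"xyz":[1.8,-17.7,-125.9],"delta_rot":[0,0,0],"jaw":0.5},{"xyz":[1.8,-17.7,-125.9],"delta_rot":[0,0,0],"jaw":0.5}]'

```text
time_s: 34.17
ee_pos: [0.6013, 0.0255, 0.1583]
orientation: [-2.124, -2.313, 0.003]
force: [0.4, 0.3, 0.7]
gripper_width: 0.502
```

```bash
python3 -c "
from h import *
s=snap('wrist','w21.png');st();c=snap('scene','sc21.png')
a=cv2.imread('pics/w1.png');b=cv2.imread('pics/w21.png')
v=np.vstack([cv2.resize(i[125:230,130:300],None,fx=4,fy=2.8,interpolation=cv2.INTER_CUBIC) for i in(a,b)])
cv2.imwrite('pics/cmpw.png',v)
a=cv2.imread('pics/sc1.png');b=cv2.imread('pics/sc21.png')
v=np.hstack([cv2.resize(i[180:260,225:305],None,fx=5,fy=5,interpolation=cv2.INTER_CUBIC) for i in(a,b)])
cv2.imwrite('pics/cmps.png',v)
"
```

```text
t 34.23 p [601.4  25.5 158.4] file [ 94.    1.2 158.4] jawyaw 4.89 tilt [-0.1  -0.03] F [-0.4 -0.1 -0.8] w 0.5 q7 [-0.45  0.46  0.47  1.73 -0.24  1.01  0.19]
```

View pics/cmpw.png

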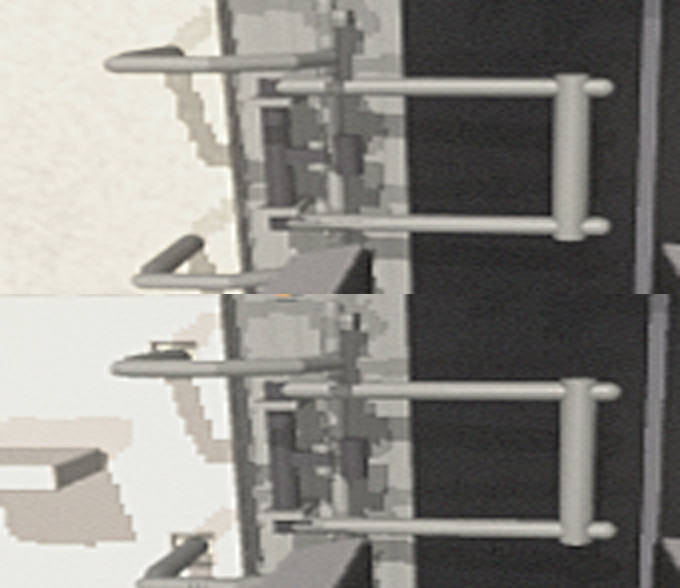

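View pics/cmps.png

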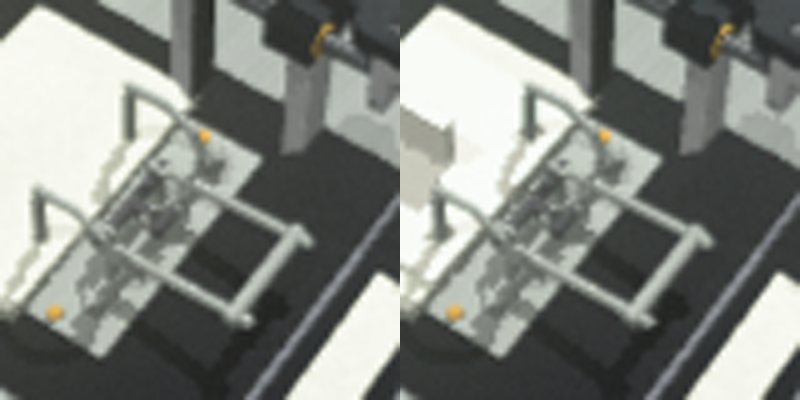

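```bash
python3 -c "
from h import *
def ecc(A,B,box):
    x0,y0,x1,y1=box
    a=cv2.cvtColor(cv2.imread(A),6).astype(np.float32)[y0:y1,x0:x1];b=cv2.cvtColor(cv2.imread(B),6).astype(np.float32)[y0:y1,x0:x1]
    M=np.eye(2,3,dtype=np.float32)
    c,M=cv2.findTransformECC(a,b,M,cv2.MOTION_TRANSLATION,(3,200,1e-6),None,3);return round(c,3),M[:,2]
for n,box in {'bar':(262,222,290,248),'barend':(266,238,280,248),'plate':(233,222,262,252),'label':(280,235,312,268)}.items(): print(n,ecc('pics/sc1.png','pics/sc21.png',box))
s=dict(np.load('cal_sc1.npz'))
for th in(0,.03,.06): print(th,proj(s,f2w([30+82.7*np.cos(.097+th),0,24+82.7*np.sin(.097+th)])/1000))
"
```

```text
bar (0.999, array([0.00410517, 0.041315  ], dtype=float32))
barend (0.999, array([-0.00205824,  0.06551529], dtype=float32))
plate (0.994, array([-0.02118224, -0.00373805], dtype=float32))
label (1.0, array([ 0.00661614, -0.01346266], dtype=float32))
0 [[277.08525941 234.41288872]]
0.03 [[277.03921903 233.852245  ]]
0.06 [[276.96831192 233.27667589]]
```

```bash
python3 -c "
from h import *
def ecc(A,B,box):
    x0,y0,x1,y1=box
    a=cv2.cvtColor(cv2.imread(A),6).astype(np.float32)[y0:y1,x0:x1];b=cv2.cvtColor(cv2.imread(B),6).astype(np.float32)[y0:y1,x0:x1]
    M=np.eye(2,3,dtype=np.float32)
    c,M=cv2.findTransformECC(a,b,M,cv2.MOTION_TRANSLATION,(3,200,1e-6),None,3);return round(c,3),M[:,2]
for f in ['sc18','sc19','sc20']:
  for n,box in {'leg':(252,228,274,246),'legend':(260,234,276,248),'arch':(229,208,246,228)}.items():
    try: print(f,n,ecc('pics/sc21.png','pics/%s.png'%f,box))
    except Exception as e: print(f,n,'x')
"
```

```text
sc18 leg (0.873, array([-0.29515168,  0.09789833], dtype=float32))
sc18 legend (0.88, array([0.06767501, 0.18643588], dtype=float32))
sc18 arch (0.862, array([-0.10240911,  0.44287938], dtype=float32))
sc19 leg (0.98, array([ 0.04541995, -0.00713714], dtype=float32))
sc19 legend (0.969, array([-0.16440882, -0.09725973], dtype=float32))
sc19 arch (1.0, array([ 0.00046695, -0.00165269], dtype=float32))
sc20 leg (0.945, array([-0.11691156,  0.21808746], dtype=float32))
sc20 legend (0.915, array([-0.01987036,  0.22900845], dtype=float32))
sc20 arch (0.996, array([-0.01584844,  0.0764224 ], dtype=float32))
```

```bash
python3 -c "
from h import *
print(arm.finish_job());st();snap('scene','end.png')"
```

```text
the job is handed in; nothing more can be done
None
the job is handed in; nothing more can be done
```

The index plate is filed, the rings are shut on it, and the job was handed in at about 34 s of the 72 s allowed. I gripped the lever bar and swung it up until the rings were fully open. I then lowered the white plate over both posts until it touched the sheets, at about 8.5 N. Last, I swung the lever home and pressed down on the bar with shut fingers for about half a second.

**Last checks:**
- **Press force:** it read 9.3–10.3 N during the final press, and no reading while pushing down on the mechanism was above that.
- **Lever home:** in the scene camera the bar is within 0.07 px of where it was at the start, about 0.003 rad. It sank about 0.2 px under load and came back, and the rings sit on the post tops.
- **Plate:** it lies flat with both posts through its holes.
- **Touching nothing:** the gripper was about 12 cm above the bar at hand-in. I kept clear of the tray, jar, bottle and brown look-alikes, but did not re-measure where they stand.

**What disagreed:**
- **First press:** with the bar still gripped, the force levelled off at about 8.5 N. I suspected the pads were slipping, so I pressed again from above.
- **Softer than expected:** in that second press the fingertips went down about 2 mm, where the rivets alone should give about 0.5 mm at 10 N. The bar also sits near or slightly below the bottom of its stated height range. I found no explanation for either.
- **No final picture:** the camera was refused after hand-in, so the last images are from just before it.

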